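# Unhook a parts bin and put it on the counter scale

### The arm

A 6-joint arm with a two-finger parallel gripper is mounted at the origin on the work surface. World frame = base frame: x ahead of the robot, y to its left, z up, the work surface at z = 0. Lengths are in m, angles in rad, forces in N, time in s.
With the tool pointing down it reaches from about 0.35 to 0.775 m from the base axis. Payload 5.5 kg.
Tool frame: the origin (TCP) lies on the mounting face of the last link; the fingertips stand 173 mm ahead of it and the grasp point (between the pads) lies 155 mm ahead of it; z points along the fingers, y is the direction in which the jaws open and shut (so a half turn about z gives the same grasp; the last joint's range is limited). The gripper opens to 85 mm and grips with 20 to 120 N. Pads are 22 mm wide; open, the fingers measure 114 mm over their backs; the gripper's body (76 mm by 85 mm) begins 54 mm behind the grasp point. The pads swing forward as they close: fully open they stand 13 mm farther back than shut.
Start: joints at [-1.443, 0.313, 0.046, 1.304, 0, 1.431], TCP at [0.152, -0.555, 0.405] pointing down, gripper open.
Joint ranges: [-2.76, 2.76], [-0.86, 1.69], [-1.03, 1.26], [-2.2, 2.34], [-1.47, 1.5], [-3.14, 3.14]. Speed limits (rad/s): [2.57, 2.57, 3.14, 3.14, 3.14, 3.14].

### API

Orientations are given as a unit quaternion [w, x, y, z].
In Python, from workcell import get_state, eyes, env gives the robot as it stands. The module is installed in compiled form; this text tells all that it offers.
- The arm moves only by the tool carry_out, never from a script. Its argument "motion" is a list of rows, each an object of numbers: "jaw": the opening, from -1 (shut) to 1 (fully open); "tx", "ty", "tz": the shift along the tool's x, y, z in cm; "wx", "wy", "wz": the turn, a rotation vector about the tool's x, y, z in degrees. In form: [{"jaw": .., "tx": .., "ty": .., "tz": .., "wx": .., "wy": .., "wz": ..}, ...]. A call has 1 to 20 rows; each row shifts and turns the commanded pose from where the row before left it, along the tool's axes as they then stand; what a row does not reach is not made up. A row lasts 1/8 s, in which the tool goes at most 62.5 mm and 10.7 degrees, less where a joint would pass 70% of its speed; a pose out of reach is approached as far as the arm can. A call with a gripper value outside its range is refused whole. The fingers move at their own pace and stop on an object; "force" is the grip in N (left out, the last holds). Time passes only in rows, so rows that do not move let the fingers close. It gives the time, the measured TCP pose, the force and the opening at its end, in the units of the state.
- get_state(): the state, without advancing time (a new reading comes with each control period).
- eyes.read_camera(name): name is "scene" or "top"; returns the picture (400x640x3 uint8, blue, green, red); there is no depth.
- eyes.calibration(name): a dict with "K" (3x3 intrinsics, pixels), "camera_from_world" (4x4, takes a point from world to camera coordinates). Camera axes: x right, y up, looking along -z (the intrinsics and any distortion apply to the point x, -y, -z); pixel columns grow to the right and rows downward; lengths in m; the calibration is good to about 2 mm. A picture is of the moment at which its call begins. calibration takes no time and is no camera call.
- env.hand_in(): hands the job in, once; it reports no verdict.
The state is a dict: "clock": time; "joint_pos": joint angles; "qvel": joint speeds; "tau": joint torques, N m; "tcp_pos": TCP position; "orientation": TCP orientation; "wrist_force": force on the tool from outside, world axes, zero at the start; "ft_torque": the same for the moment, N m; "finger_gap": finger opening in m.
Only numpy, scipy, OpenCV 4.12 (cv2) and the standard library are available. Lean on these libraries where they do the work, as an engineer would, in place of code of your own. Each camera call takes 0.05 s, during which the arm holds its last target.

### The job

Take the blue bin of nuts off the counter rack and put it on the scale to be weighed: tip its lower end up and out until the toe at the bottom of its back has swung clear of the bottom rail, only then lift its rear lip off the top rail, and set the bin down gently, level and about in the middle of the scale's pan, with all three nuts still in it. Do not drag or tip the rack, leave the green and red bins hanging and leave everything else on the counter alone.

Things in the scene. Friction and masses are not known exactly. Their poses are not given: they have to be found in the camera images.
- bin_blue: Blue open plastic hanging bin, front to -x (0.14 to 0.28 kg plus nuts), 104 mm wide (y), 80 high at the back. Origin: centre of its underside; x from front to back, z up; while hung, axes parallel to the rack's. Floor 4 mm thick, x -46 to +65; back wall's outer face at x = 65 mm. Side walls rise in a slope from the front wall's top edge to 80 mm high at x = -16 mm.
- label_grip (a point): Pinch point on the blue bin, at (-67.2, 0, 39.7) mm in its frame, same axes: mid-thickness of front wall plus white-carded label holder (together 9.5 mm thick, holder 64 wide, 34 high), 13 mm below the front edge. The wall flares 26.6 degrees outward: pinch square to it, fingers along it, towards (0.447, 0, -0.894) in the bin's frame, one inside the bin and one outside.
- nib_blue (a point): Middle of the tip of the nib of the blue bin's lip, at (77, 0, 66) mm in the bin's frame, same axes. The lip, 90 mm wide, runs back from the top of the back wall (x 65 to 79, z 76 to 80 mm) and turns down as a 4 mm thick nib (x 75 to 79): the channel under the lip is 10 mm wide and 10 mm deep.
- toe (a point): Middle of the upper edge of the tip of the blue bin's toe, at (80, 0, 4) mm in the bin's frame, same axes. The toe is a tongue of the floor, 60 mm wide, 4 mm thick, reaching 15 mm back beyond the back wall, under the bottom rail. A bin swung round fast turns in the fingers.
- rack: Grey steel counter-top bin rack, 3 kg, loose on rubber feet, about 420 mm wide, 206 high. Blue, green and red bins hang in any order, 116 mm apart, on its -x side. Origin on the counter under the front face of the top rail, midway along; x to its back, y along the rails, z up. A bin tipped far beyond what frees its toe (past some 30 degrees) can jam when lifted and drag the rack.
- ledge (a point): Middle of the top rail's upper edge (the ledge), at (2, 0, 176) mm in the rack's frame, same axes. The top rail is an upright strip 4 mm thick; the bins' lips hook over it with 6 mm of play, at rest with the nib against its back. A bin tips about the ledge, and has to slip a few mm towards the rack meanwhile or its nib presses on the strip: that push can be felt.
- bottom_rail (a point): Middle of the lower front edge of the bottom rail, at (-5.5, 0, 107) mm in the rack's frame, same axes; the rail fills x -5.5 to +4, z 107 to 132 mm. Hung bins' backs lean on its front, their toes lie 3 mm below it, so a bin cannot be lifted straight up: one that resists lifting (10 N above its weight) is still caught by its toe, and lifts the rack. Tip it a little more, then lift.
- bin_green: Green bin of the same shape hanging on the rack, about 0.5 kg; frame as for the blue bin. Stays hanging.
- nib_green (a point): Middle of the tip of the green bin's nib, at (77, 0, 66) mm in its frame.
- bin_red: Red bin of the same shape hanging on the rack, about 0.5 kg; frame as for the blue bin. Stays hanging.
- nib_red (a point): Middle of the tip of the red bin's nib, at (77, 0, 66) mm in its frame.
- nut1: Large loose steel hexagon nut in the blue bin, 36 mm across flats, 19 mm high, 0.06 to 0.1 kg; origin: centre of its underside.
- nut2: Second such nut, in the blue bin.
- nut3: Third such nut, in the blue bin.
- scale: White bench scale, fixed, about 235 mm wide (y) and 260 deep (x), with a low keypad and display on its -x side (42 mm high) and a steel pan over the rest. Origin on the counter; z up.
- pan_top (a point): Centre of the flat top of the scale's steel pan (185 mm along x, 230 mm along y), 75 mm above the counter; axes as the scale's. The pan does not give.
- jar: Glass screw jar, 76 mm across, 101 mm high, standing on the counter; leave alone.
- tape: Orange roll of tape, 100 mm across, 48 mm high; leave alone.
- screwdriver: Screwdriver lying on the counter; leave alone.
- wrench: Wrench lying on the counter; leave alone.
- carton: Small cardboard carton, 100 x 70 x 55 mm; leave alone.
Not all that is in view belongs to the job. Of the things that look like the bin_blue, the largest one is meant.

How it is judged:
By the outcome, as a careful person would: the job done as asked, in the order asked, and still so for the second after the job is handed in, with the robot touching nothing.
It also fails if it takes over 61 s, if anything falls off the work surface, if the arm or the gripper's body presses on something with over 40 N, if the wrist force passes 120 N, or if a joint passes its speed limit or range.

## Working session

There is one attempt and no reset: what is moved stays moved. The work goes in short steps, Python scripts to look and compute and a tool call to move; the robot and the scene stay as the last step left them, time stands still between calls to the robot, and variables do not carry over. Pictures are saved under pics/ and viewed, and the job is handed in when it is done.

Besides the shell and the picture viewer there is one more tool, called as a command line: name --argument value ..., lists and objects as JSON in quotes. carry_out: Moves the arm, as the interface text tells. Its arguments: {"type":"object","properties":{"motion":{"type":"array"},"force":{"type":"number"}},"required":["motion"]}

```bash
mkdir -p pics; python3 - <<'E'
from workcell import get_state, eyes
import cv2
for n in ["scene","top"]:
    im=eyes.read_camera(n); cv2.imwrite(f"pics/{n}0.png",im)
    c=eyes.calibration(n); print(n,c["K"],c["camera_from_world"],[k for k in c], c.get("dist"))
print(get_state())
E
```

```text
scene [[387.53909705   0.         318.74791839]
 [  0.         387.53909705 206.56356119]
 [  0.           0.           1.        ]] [[ 0.1658884   0.98610905  0.00836535 -0.05655835]
 [-0.83863318  0.13660615  0.52728848  0.40274106]
 [ 0.51882119 -0.0944865   0.84964515 -1.69095258]
 [ 0.          0.          0.          1.        ]] ['K', 'camera_from_world'] None
top [[516.34898394   0.         317.41617125]
 [  0.         516.34898394 197.46390645]
 [  0.           0.           1.        ]] [[-0.0287272  -0.99957298  0.00534883 -0.0182033 ]
 [ 0.99300291 -0.02792439  0.1147408  -0.54118123]
 [-0.11454244  0.00860759  0.99338106 -1.44033012]
 [ 0.          0.          0.          1.        ]] ['K', 'camera_from_world'] None
{'clock': 0.1, 'joint_pos': array([-1.44258148e+00,  3.13899340e-01,  4.50742893e-02,  1.30363395e+00,
       -9.77482145e-06,  1.43122278e+00]), 'qvel': array([-0.00198757, -0.00159965,  0.00245287,  0.00075029, -0.0003784 ,
        0.00101717]), 'tau': array([ 2.92999292e-03, -4.81725204e+01,  2.99244028e+01,  1.26761696e-02,
       -1.65072497e-04, -1.16530742e-05]), 'tcp_pos': array([ 0.1521238 , -0.55431121,  0.40390512]), 'orientation': array([-8.31349524e-04,  9.91049213e-01,  1.33494445e-01, -1.65912754e-07]), 'wrist_force': array([-0.4801785 ,  0.52419205,  0.37496239]), 'ft_torque': array([-0.04689634,  0.02253653, -0.02220309]), 'finger_gap': 0.08540936760320594}
```

View pics/scene0.png

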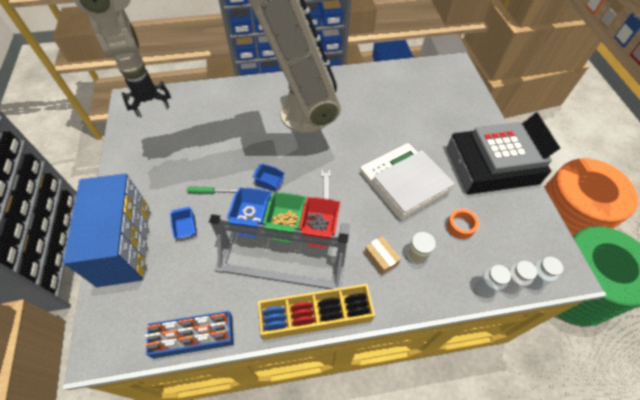

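View pics/top0.png

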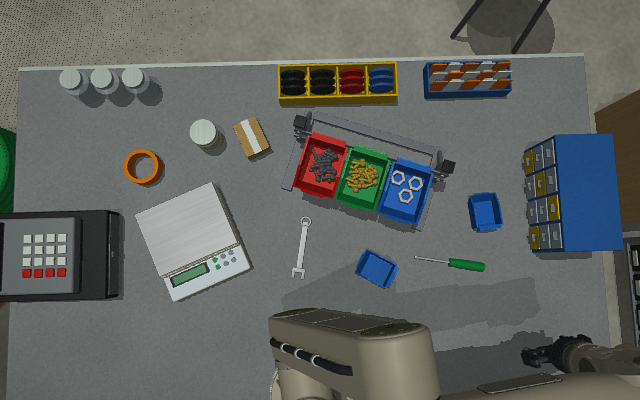

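The thing I want could be confused with: the hung blue bin with nuts at top (405,190), the small loose blue bins at (485,211) and (377,269), the cabinet at (575,190), and the blue tray cells at (382,78). By the description it is the hung one with three nuts, which is also the largest bin. I'll check this in a close crop.

```bash
python3 - <<'E'
import cv2
a=cv2.imread("pics/top0.png")[100:240,275:465]; cv2.imwrite("pics/c1.png",cv2.resize(a,None,fx=4.2,fy=4.2,interpolation=cv2.INTER_CUBIC))
a=cv2.imread("pics/scene0.png")[170:295,200:360]; cv2.imwrite("pics/c2.png",cv2.resize(a,None,fx=4.8,fy=4.8,interpolation=cv2.INTER_CUBIC))
a=cv2.imread("pics/top0.png")[170:310,120:260]; cv2.imwrite("pics/c3.png",cv2.resize(a,None,fx=4,fy=4,interpolation=cv2.INTER_CUBIC))
E
```

```text
(no output)
```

View pics/c1.png

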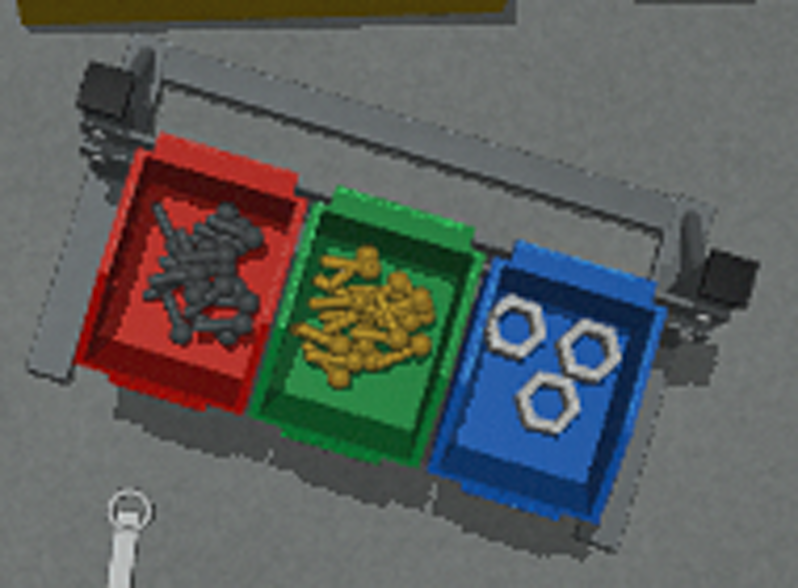

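View pics/c2.png

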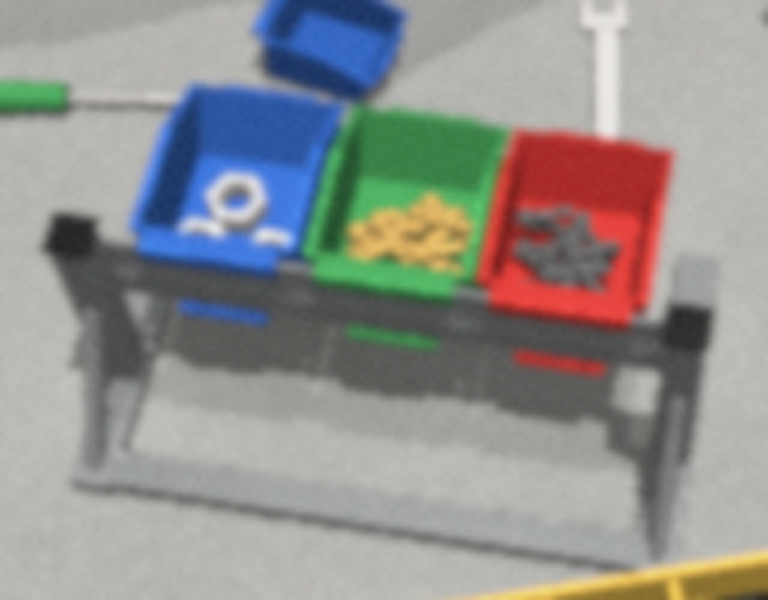

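View pics/c3.png

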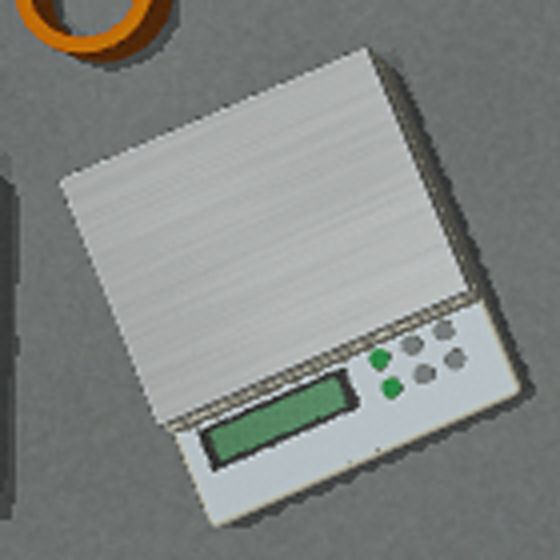

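```bash
cat > h.py <<'E'
import numpy as np, cv2
from workcell import get_state, eyes
from scipy.spatial.transform import Rotation as R
CAL={n:eyes.calibration(n) for n in("scene","top")}
def cast(n,uv,z):
    c=CAL[n];M=c["camera_from_world"];uv=np.atleast_2d(uv).astype(float);K=c["K"]
    d=np.stack([(uv[:,0]-K[0,2])/K[0,0],-(uv[:,1]-K[1,2])/K[1,1],-np.ones(len(uv))],1)
    Rm=M[:3,:3];o=-Rm.T@M[:3,3];d=d@Rm
    return o+d*((z-o[2])/d[:,2])[:,None]
def proj(n,P):
    c=CAL[n];M=c["camera_from_world"];K=c["K"];p=np.atleast_2d(P)@M[:3,:3].T+M[:3,3]
    return np.stack([K[0,0]*p[:,0]/-p[:,2]+K[0,2],K[1,1]*-p[:,1]/-p[:,2]+K[1,2]],1)
def masks(im):
    h=cv2.cvtColor(im,cv2.COLOR_BGR2HSV);s=(h[...,1]>130)&(h[...,2]>40)
    H=h[...,0].astype(int)
    return {"blue":s&(abs(H-108)<12),"green":s&(abs(H-65)<15),"red":s&((H<6)|(H>174))}
def comp(m,pt):
    n,l=cv2.connectedComponents(m.astype(np.uint8),connectivity=4);return l==l[pt[1],pt[0]]
E
python3 - <<'E'
from h import *
im=cv2.imread("pics/top0.png");ms=masks(im)
seed={"blue":(406,213),"green":(366,200),"red":(320,190)}
if 1:
  for k in seed: 
    s=seed[k]; print(k,ms[k][s[1],s[0]])
B={k:comp(ms[k],seed[k]) for k in seed}
pts=[];uvs=[]
for k in B:
    ys,xs=np.where(B[k]);print(k,len(xs),xs.min(),xs.max(),ys.min(),ys.max())
    # sub-pixel upper boundary: per column top
    cols=np.unique(xs);top=np.array([ys[xs==c].min() for c in cols])-0.5
    uvs.append(np.c_[cols,top]); 
# lips: initial line via RANSAC-ish: rear edge
c=np.vstack(uvs); P=cast("top",c,0.18)
best=None
rng=np.random.default_rng(0)
for _ in range(3000):
    i,j=rng.choice(len(P),2,False);d=P[j,:2]-P[i,:2];L=np.hypot(*d)
    if L<.1: continue
    n=np.array([-d[1],d[0]])/L;r=(P[:,:2]-P[i,:2])@n;s=(abs(r)<.0018)
    if best is None or s.sum()>best.sum():best=s
vx,vy,x0,y0=cv2.fitLine(P[best][:,:2].astype(np.float32),cv2.DIST_HUBER,0,1e-6,1e-6).ravel()
print(best.sum(),len(P)); e=np.array([vx,vy]);e*=np.sign(e[1]) # rack +y dir
ax=np.array([e[1],-e[0]]);yaw=np.arctan2(ax[1],ax[0]);print("yaw",np.degrees(yaw),ax,e)
xr=np.array([x0,y0])@ax
print("lip rear x coord",xr)
for k in B:
    ys,xs=np.where(B[k]);Q=cast("top",np.c_[xs,ys],.18)[:,:2];u=Q@ax-xr;v=Q@e
    # side walls, bin x -10..60 => u -0.089..-0.019
    for lo,hi in((-.085,-.06),(-.06,-.03),(-.09,-.02)):
        s=(u>lo)&(u<hi);print(k,"side y",np.percentile(v[s],[.5,99.5]).round(4))
    s=(u>-.010)&(u<-.001);print(k,"lip y",v[s].min().round(4),v[s].max().round(4))
    Q=cast("top",np.c_[xs,ys],.151)[:,:2];u=Q@ax-xr;v=Q@e
    print(k,"front",u.min())
E
```

```text
blue True
green True
red True
blue 2088 377 433 157 224
green 1837 334 390 144 210
red 1918 292 347 132 198
99 170
yaw -18.764952 [ 0.9468462  -0.32168657] [0.32168657 0.9468462 ]
lip rear x coord 0.66871953
blue side y [-0.1292 -0.0158]
blue side y [-0.1295 -0.0159]
blue side y [-0.1292 -0.0159]
blue lip y -0.1187 -0.0293
blue front -0.1559142796955928
green side y [-0.0131  0.0973]
green side y [-0.013   0.0968]
green side y [-0.0131  0.097 ]
green lip y -0.0024 0.0867
green front -0.1557971522457534
red side y [0.1007 0.2108]
red side y [0.101  0.2113]
red side y [0.1009 0.2111]
red lip y 0.1113 0.2008
red front -0.15584305817911448
```

The crops confirm it: the blue hung bin at top (405,190) holds three nuts flat on its floor, next to green and red, and the loose small blue bins are empty. Next I'll measure the scale and plan the reach.

```bash
cat >> h.py <<'E'
ax=np.array([.94685,-.32169,0]);e=np.array([.32169,.94685,0]);up=np.array([0,0,1.])
O0=ax*.5897+e*(-.0743)+up*.100       # hung blue bin origin
GP=np.array([-.0672,0,.0397])
def tool_pose(o,yaw,th):
    """bin origin, bin yaw, tip angle(deg,+ = front up) -> TCP pos, rot (x=bin y)"""
    B=R.from_euler("ZY",[yaw,th],degrees=True)
    T=R.from_matrix(np.array([[0,.8944,.4472],[1,0,0],[0,.4472,-.8944]]))
    Rt=B*T
    return o+B.apply(GP)-Rt.apply([0,0,.155]),Rt
def bin_from(tcp,Rt):
    T=R.from_matrix(np.array([[0,.8944,.4472],[1,0,0],[0,.4472,-.8944]]))
    B=Rt*T.inv();return tcp+Rt.apply([0,0,.155])-B.apply(GP),B
def cur():
    s=get_state();q=s["orientation"];return s,s["tcp_pos"],R.from_quat([q[1],q[2],q[3],q[0]])
def rows(p0,R0,p1,R1,n):
    rv=(R0.inv()*R1).as_rotvec();out=[];p,Rc=p0,R0
    for i in range(1,n+1):
        pn=p0+(p1-p0)*i/n;Rn=R0*R.from_rotvec(rv*i/n)
        t=np.round(Rc.inv().apply(pn-p)*100,2);w=np.round(np.degrees((Rc.inv()*Rn).as_rotvec()),2)
        out.append((*t.tolist(),*w.tolist()))
        p=p+Rc.apply(t/100);Rc=Rc*R.from_rotvec(np.radians(w))
    for o in out: print(o)
E
python3 - <<'E'
from h import *
im=cv2.imread("pics/top0.png")
h=cv2.cvtColor(im,cv2.COLOR_BGR2HSV)
c=np.array([[62,180],[368,48],[472,293],[160,425]])/4+[120,170]-.375
g=cv2.cvtColor(im,cv2.COLOR_BGR2GRAY)
c=cv2.cornerSubPix(g,c.astype(np.float32).reshape(-1,1,2),(3,3),(-1,-1),(3,30,.01)).reshape(-1,2);print(c)
P=cast("top",c,.075)[:,:2];print(P, P.mean(0))
print([np.linalg.norm(P[i]-P[(i+1)%4]) for i in range(4)])
d=(P[0]+P[1]-P[2]-P[3]);print("yaw",np.degrees(np.arctan2(d[1],d[0])))
for n in CAL:print(n,proj(n,[O0,O0+.079*ax+.045*e+.08*up,O0+.079*ax-.045*e+.08*up,O0+B if 0 else O0-.0672*ax+.0397*up]).round(1))
s,p,Rc=cur();pt,Rt=tool_pose(O0,-18.76,0)
print(p,Rc.as_matrix().round(3),pt,Rt.as_matrix().round(3))
pre=pt-Rt.apply([0,0,.08]);print("pre",pre, np.linalg.norm(pre-p),np.degrees((Rc.inv()*Rt).magnitude()))
rows(p,Rc,pre,Rt,13)
E
```

```text
[[134.19524 215.32501]
 [210.77141 181.44989]
 [240.33015 244.50092]
 [161.5386  276.22324]]
[[0.50015677 0.47156827]
 [0.58835958 0.26095501]
 [0.41194003 0.18115774]
 [0.33233004 0.39560476]] [0.4581966  0.32732145]
[np.float64(0.22833676425847693), np.float64(0.19362712571615912), np.float64(0.22874718588027396), np.float64(0.18421797851030858)]
yaw 24.3452781375459
scene [[252.3 215. ]
 [256.6 225.6]
 [228.2 221.4]
 [255.7 192. ]]
top [[400.8 194.4]
 [397.7 156.6]
 [431.2 166.8]
 [396.3 216.8]]
[ 0.1521238  -0.55431121  0.40390512] [[ 0.964  0.265 -0.   ]
 [ 0.265 -0.964  0.002]
 [ 0.    -0.002 -1.   ]] [ 0.40519043 -0.21614668  0.27833621] [[ 0.322  0.847  0.423]
 [ 0.947 -0.288 -0.144]
 [ 0.     0.447 -0.894]]
pre [ 0.37131404 -0.2046406   0.34989039] 0.4162108686862025 61.4603686443646
(2.34, -2.15, 0.42, -1.88, 0.99, -4.22)
(2.48, -1.98, 0.39, -1.89, 0.99, -4.22)
(2.62, -1.81, 0.38, -1.88, 1.0, -4.22)
(2.73, -1.62, 0.36, -1.89, 0.99, -4.22)
(2.84, -1.43, 0.37, -1.88, 0.99, -4.23)
(2.94, -1.23, 0.37, -1.88, 0.99, -4.22)
(3.01, -1.02, 0.38, -1.89, 0.99, -4.22)
(3.07, -0.81, 0.41, -1.88, 1.0, -4.22)
(3.11, -0.59, 0.43, -1.88, 0.99, -4.22)
(3.15, -0.39, 0.48, -1.89, 0.99, -4.22)
(3.15, -0.16, 0.52, -1.88, 0.99, -4.22)
(3.15, 0.05, 0.57, -1.89, 0.99, -4.22)
(3.13, 0.26, 0.64, -1.88, 1.0, -4.23)
```

The rack yaw is -18.8° and the bin axes agree across views. Moving to the pre-grasp.

carry_out --motion '[{"jaw": 0.2, "tx": 2.34, "ty": -2.15, "tz": 0.42, "wx": -1.88, "wy": 1, "wz": -4.22}, {"jaw": 0.2, "tx": 2.48, "ty": -1.98, "tz": 0.39, "wx": -1.88, "wy": 1, "wz": -4.22}, {"jaw": 0.2, "tx": 2.62, "ty": -1.81, "tz": 0.38, "wx": -1.88, "wy": 1, "wz": -4.22}, {"jaw": 0.2, "tx": 2.73, "ty": -1.62, "tz": 0.36, "wx": -1.88, "wy": 1, "wz": -4.22}, {"jaw": 0.2, "tx": 2.84, "ty": -1.43, "tz": 0.37, "wx": -1.88, "wy": 1, "wz": -4.22}, {"jaw": 0.2, "tx": 2.94, "ty": -1.23, "tz": 0.37, "wx": -1.88, "wy": 1, "wz": -4.22}, {"jaw": 0.2, "tx": 3.01, "ty": -1.02, "tz": 0.38, "wx": -1.88, "wy": 1, "wz": -4.22}, {"jaw": 0.2, "tx": 3.07, "ty": -0.81, "tz": 0.41, "wx": -1.88, "wy": 1, "wz": -4.22}, {"jaw": 0.2, "tx": 3.11, "ty": -0.59, "tz": 0.43, "wx": -1.88, "wy": 1, "wz": -4.22}, {"jaw": 0.2, "tx": 3.15, "ty": -0.39, "tz": 0.48, "wx": -1.88, "wy": 1, "wz": -4.22}, {"jaw": 0.2, "tx": 3.15, "ty": -0.16, "tz": 0.52, "wx": -1.88, "wy": 1, "wz": -4.22}, {"jaw": 0.2, "tx": 3.15, "ty": 0.05, "tz": 0.57, "wx": -1.88, "wy": 1, "wz": -4.22}, {"jaw": 0.2, "tx": 3.13, "ty": 0.26, "tz": 0.64, "wx": -1.88, "wy": 1, "wz": -4.22}, {"jaw": 0.2}]'

```text
invalid input at $.motion[13]: expected keys jaw, tx, ty, tz, wx, wy, wz
```

carry_out --motion '[{"jaw": 0.2, "tx": 2.34, "ty": -2.15, "tz": 0.42, "wx": -1.88, "wy": 1, "wz": -4.22}, {"jaw": 0.2, "tx": 2.48, "ty": -1.98, "tz": 0.39, "wx": -1.88, "wy": 1, "wz": -4.22}, {"jaw": 0.2, "tx": 2.62, "ty": -1.81, "tz": 0.38, "wx": -1.88, "wy": 1, "wz": -4.22}, {"jaw": 0.2, "tx": 2.73, "ty": -1.62, "tz": 0.36, "wx": -1.88, "wy": 1, "wz": -4.22}, {"jaw": 0.2, "tx": 2.84, "ty": -1.43, "tz": 0.37, "wx": -1.88, "wy": 1, "wz": -4.22}, {"jaw": 0.2, "tx": 2.94, "ty": -1.23, "tz": 0.37, "wx": -1.88, "wy": 1, "wz": -4.22}, {"jaw": 0.2, "tx": 3.01, "ty": -1.02, "tz": 0.38, "wx": -1.88, "wy": 1, "wz": -4.22}, {"jaw": 0.2, "tx": 3.07, "ty": -0.81, "tz": 0.41, "wx": -1.88, "wy": 1, "wz": -4.22}, {"jaw": 0.2, "tx": 3.11, "ty": -0.59, "tz": 0.43, "wx": -1.88, "wy": 1, "wz": -4.22}, {"jaw": 0.2, "tx": 3.15, "ty": -0.39, "tz": 0.48, "wx": -1.88, "wy": 1, "wz": -4.22}, {"jaw": 0.2, "tx": 3.15, "ty": -0.16, "tz": 0.52, "wx": -1.88, "wy": 1, "wz": -4.22}, {"jaw": 0.2, "tx": 3.15, "ty": 0.05, "tz": 0.57, "wx": -1.88, "wy": 1, "wz": -4.22}, {"jaw": 0.2, "tx": 3.13, "ty": 0.26, "tz": 0.64, "wx": -1.88, "wy": 1, "wz": -4.22}, {"jaw": 0.2, "tx": 0, "ty": 0, "tz": 0, "wx": 0, "wy": 0, "wz": 0}, {"jaw": 0.2, "tx": 0, "ty": 0, "tz": 0, "wx": 0, "wy": 0, "wz": 0}]'

```text
clock: 1.98
tcp_pos: [0.3713, -0.2049, 0.3504]
orientation: [0.187, 0.791, 0.567, 0.134]
wrist_force: [-0.3, 0.3, 0.2]
finger_gap: 0.051
```

```bash
python3 - <<'E'
from h import *
s,p,Rc=cur();pt,Rt=tool_pose(O0,-18.76,0)
print((Rc.inv().apply(pt-p)*100).round(2),np.degrees((Rc.inv()*Rt).as_rotvec()).round(2),s["joint_pos"].round(2))
a=eyes.read_camera("scene")[120:280,160:380];b=eyes.read_camera("top")[120:260,310:500]
cv2.imwrite("pics/p1.png",np.vstack([cv2.resize(a,(600,290)),cv2.resize(b,(600,290))]) if 0 else cv2.resize(a,(790,575),interpolation=cv2.INTER_CUBIC))
cv2.imwrite("pics/p2.png",cv2.resize(b,(780,575),interpolation=cv2.INTER_CUBIC))
E
```

```text
[ 0.03 -0.03  8.05] [ 0.02 -0.01 -0.01] [-0.75 -0.16 -0.67  0.63  0.18  1.19]
```

View pics/p1.png

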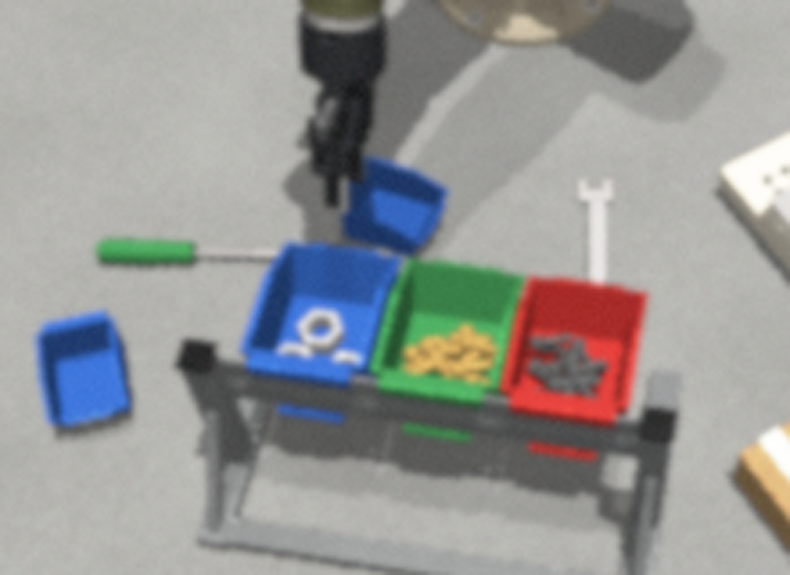

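View pics/p2.png

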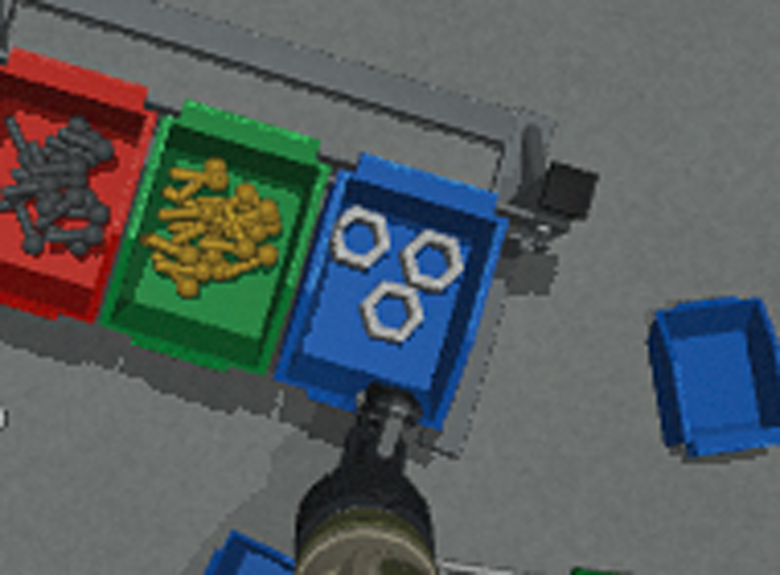

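The gripper is centred on the bin front at p2 (390,405), with the nuts well inside. I'll advance 8 cm along the fingers.

carry_out --motion '[{"jaw": 0.2, "tx": 0, "ty": 0, "tz": 1, "wx": 0, "wy": 0, "wz": 0}, {"jaw": 0.2, "tx": 0, "ty": 0, "tz": 1, "wx": 0, "wy": 0, "wz": 0}, {"jaw": 0.2, "tx": 0, "ty": 0, "tz": 1, "wx": 0, "wy": 0, "wz": 0}, {"jaw": 0.2, "tx": 0, "ty": 0, "tz": 1, "wx": 0, "wy": 0, "wz": 0}, {"jaw": 0.2, "tx": 0, "ty": 0, "tz": 1, "wx": 0, "wy": 0, "wz": 0}, {"jaw": 0.2, "tx": 0, "ty": 0, "tz": 1, "wx": 0, "wy": 0, "wz": 0}, {"jaw": 0.2, "tx": 0, "ty": 0, "tz": 1, "wx": 0, "wy": 0, "wz": 0}, {"jaw": 0.2, "tx": 0, "ty": 0, "tz": 1, "wx": 0, "wy": 0, "wz": 0}, {"jaw": 0.2, "tx": 0, "ty": 0, "tz": 0, "wx": 0, "wy": 0, "wz": 0}]'

```text
clock: 3.2
tcp_pos: [0.4053, -0.2162, 0.278]
orientation: [0.186, 0.791, 0.567, 0.134]
wrist_force: [0.5, -1.0, 0.6]
finger_gap: 0.0507
```

carry_out --motion '[{"jaw": -0.4, "tx": 0, "ty": 0, "tz": 0, "wx": 0, "wy": 0, "wz": 0}, {"jaw": -0.55, "tx": 0, "ty": 0, "tz": 0, "wx": 0, "wy": 0, "wz": 0}, {"jaw": -0.65, "tx": 0, "ty": 0, "tz": 0, "wx": 0, "wy": 0, "wz": 0}, {"jaw": -0.72, "tx": 0, "ty": 0, "tz": 0, "wx": 0, "wy": 0, "wz": 0}, {"jaw": -0.72, "tx": 0, "ty": 0, "tz": 0, "wx": 0, "wy": 0, "wz": 0}]' --force 20

```text
clock: 3.82
tcp_pos: [0.4054, -0.2164, 0.2791]
orientation: [0.187, 0.791, 0.567, 0.134]
wrist_force: [-0.1, 0.4, -0.7]
finger_gap: 0.0115
```

carry_out --motion '[{"jaw": -0.85, "tx": 0, "ty": 0, "tz": 0, "wx": 0, "wy": 0, "wz": 0}, {"jaw": -1, "tx": 0, "ty": 0, "tz": 0, "wx": 0, "wy": 0, "wz": 0}, {"jaw": -1, "tx": 0, "ty": 0, "tz": 0, "wx": 0, "wy": 0, "wz": 0}, {"jaw": -1, "tx": 0, "ty": 0, "tz": 0, "wx": 0, "wy": 0, "wz": 0}]' --force 70

```text
clock: 4.32
tcp_pos: [0.4059, -0.2167, 0.2797]
orientation: [0.188, 0.791, 0.567, 0.135]
wrist_force: [3.5, -0.1, 2.6]
finger_gap: 0.0079
```

```bash
python3 - <<'E'
from h import *
s,p,Rc=cur();o,B=bin_from(p,Rc)
print("bin o from grip",o,O0,B.as_euler("ZYX",degrees=True),s["wrist_force"],s["ft_torque"],s["finger_gap"],(Rc.inv().apply(tool_pose(O0,-18.76,0)[0]-p)*1000).round(2))
b=eyes.read_camera("top");cv2.imwrite("pics/t1.png",b)
a=eyes.read_camera("scene")[160:300,190:360]
cv2.imwrite("pics/p3.png",np.vstack([cv2.resize(a,(600,300),interpolation=2),cv2.resize(b[130:245,330:460],(600,300) ,interpolation=2)]))
E
```

```text
bin o from grip [ 0.53573204 -0.26073216  0.10174597] [ 0.53445588 -0.26005155  0.1       ] [-1.87288130e+01 -1.76118106e-01  2.52046633e-03] [ 3.46663465 -0.12568278  2.62538944] [ 0.058724   -0.72226994  0.08849638] 0.007921477772435011 [ 0.32 -1.38  0.79]
```

View pics/p3.png

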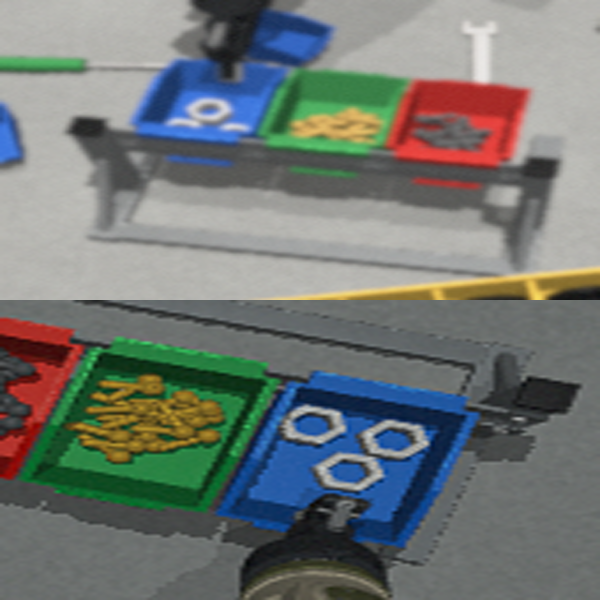

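```bash
cat >> h.py <<'E'
def lips(im,seeds={"blue":(418,205),"green":(366,200),"red":(320,190)}):
    """per bin: lip rear edge x in rack axes (mm) relative to .66872, at z=.18"""
    ms=masks(im);out={}
    for k,sd in seeds.items():
        m=comp(ms[k],sd);ys,xs=np.where(m);r=[];q=[]
        for c in np.unique(xs):
            t=ys[xs==c].min()
            q.append((c,t-.5))
        P=cast("top",q,.18);u=P@ax;v=P@e
        c={"blue":-.0743,"green":.0417,"red":.1577}[k]
        s=abs(v-c)<.038;out[k]=round(float(np.median(u[s])-.66872)*1000,2),round(float(np.mean(u[s])-.66872)*1000,2)
    return out
E
python3 - <<'E'
from h import *
for f in("top0","t1"):print(lips(cv2.imread(f"pics/{f}.png")))
E
```

```text
{'blue': (0.07, 0.04), 'green': (0.02, -0.01), 'red': (0.04, 0.02)}
{'blue': (0.07, 0.04), 'green': (0.09, 0.08), 'red': (0.12, 0.12)}
```

Grip is firm (gap 7.9 mm) and the lip edges show the bin did not move. Next is the tipping path about the ledge, with the slip towards the rack included.

```bash
cat >> h.py <<'E'
O1=np.array([0.53573,-0.26073,0.10175]); C1=O1+.075*ax+.076*up
def tip(th,c,lift=0.0,out=0.0):
    B=R.from_euler("ZY",[-18.76,th],degrees=True)
    return tool_pose(C1-B.apply([c/1000,0,.076])+up*lift-ax*out,-18.76,th)
def cmid(th): 
    t=np.radians(th); return 75-10*np.tan(t)-1.4/np.cos(t)*min(1,(th+1)/3)
def seq(ths):
    p,Rc=tip(0,75)if ths[0]==0 else tip(ths[0],cmid(ths[0]))
    for th in ths[1:]:
        p1,R1=tip(th,cmid(th));t=np.round(Rc.inv().apply(p1-p)*100,2);w=np.degrees((Rc.inv()*R1).as_rotvec())
        print(t.tolist(),w.round(2).tolist());p=p+Rc.apply(t/100);Rc=Rc*R.from_rotvec(np.radians(w))
E
python3 - <<'E'
from h import *
seq(list(np.arange(0,9.01,.75)));print()
seq(list(np.arange(9,19.01,.8)))
E
```

```text
[-0.0, 0.33, -0.14] [0.75, 0.0, 0.0]
[-0.0, 0.29, -0.17] [0.75, -0.0, -0.0]
[-0.0, 0.27, -0.16] [0.75, 0.0, 0.0]
[-0.0, 0.26, -0.18] [0.75, 0.0, 0.0]
[-0.0, 0.25, -0.18] [0.75, 0.0, -0.0]
[-0.0, 0.26, -0.18] [0.75, 0.0, 0.0]
[-0.0, 0.25, -0.17] [0.75, 0.0, -0.0]
[-0.0, 0.26, -0.18] [0.75, -0.0, 0.0]
[-0.0, 0.26, -0.18] [0.75, -0.0, -0.0]
[-0.0, 0.25, -0.18] [0.75, -0.0, 0.0]
[-0.0, 0.26, -0.17] [0.75, -0.0, 0.0]
[-0.0, 0.25, -0.18] [0.75, -0.0, 0.0]

[0.0, 0.27, -0.19] [0.8, 0.0, -0.0]
[0.0, 0.27, -0.19] [0.8, 0.0, 0.0]
[0.0, 0.28, -0.18] [0.8, 0.0, 0.0]
[-0.0, 0.27, -0.19] [0.8, -0.0, -0.0]
[0.0, 0.27, -0.19] [0.8, -0.0, 0.0]
[-0.0, 0.27, -0.18] [0.8, 0.0, -0.0]
[0.0, 0.28, -0.19] [0.8, -0.0, -0.0]
[0.0, 0.27, -0.19] [0.8, 0.0, -0.0]
[-0.0, 0.27, -0.18] [0.8, 0.0, -0.0]
[-0.0, 0.27, -0.19] [0.8, 0.0, 0.0]
[0.0, 0.28, -0.18] [0.8, 0.0, -0.0]
[0.0, 0.27, -0.19] [0.8, -0.0, -0.0]
```

carry_out --motion '[{"jaw": -1, "tx": 0, "ty": 0.33, "tz": -0.14, "wx": 0.75, "wy": 0, "wz": 0}, {"jaw": -1, "tx": 0, "ty": 0.29, "tz": -0.17, "wx": 0.75, "wy": 0, "wz": 0}, {"jaw": -1, "tx": 0, "ty": 0.27, "tz": -0.16, "wx": 0.75, "wy": 0, "wz": 0}, {"jaw": -1, "tx": 0, "ty": 0.26, "tz": -0.18, "wx": 0.75, "wy": 0, "wz": 0}, {"jaw": -1, "tx": 0, "ty": 0.25, "tz": -0.18, "wx": 0.75, "wy": 0, "wz": 0}, {"jaw": -1, "tx": 0, "ty": 0.26, "tz": -0.18, "wx": 0.75, "wy": 0, "wz": 0}, {"jaw": -1, "tx": 0, "ty": 0, "tz": 0, "wx": 0, "wy": 0, "wz": 0}]'

```text
clock: 5.3
tcp_pos: [0.4156, -0.2199, 0.2951]
orientation: [0.155, 0.798, 0.572, 0.112]
wrist_force: [-0.5, 0.2, 3.3]
finger_gap: 0.0083
```

```bash
cat > chk.py <<'E'
from h import *
import sys
s,p,Rc=cur();o,B=bin_from(p,Rc);b=eyes.read_camera("top");n=sys.argv[1];cv2.imwrite(f"pics/t{n}.png",b)
eu=B.as_euler("ZYX",degrees=True)
cc=B.inv().apply(C1-o)*1000
print("euler",eu.round(2),"contact in bin",cc.round(1),"F rack xyz",(s["wrist_force"]@np.c_[ax,e,up]).round(1),"M",(s["ft_torque"]@np.c_[ax,e,up]).round(2),"gap",s["finger_gap"],s["clock"])
try: print(lips(b))
except Exception as x: print(x)
# toe, nib rack coords (origin: contact = (4,176))
for nm,q in(("toe",(.08,0,.004)),("nib_in",(.075,0,.066)),("wall76",(.065,0,.076))):
    d=o+B.apply(q)-C1;print(nm,(d@ax*1000+4).round(1),(d[2]*1000+176).round(1))
E
python3 chk.py 2
```

```text
euler [-18.75   4.5    0.02] contact in bin [74.  -0.1 77.2] F rack xyz [-0.6  0.   3.3] M [-0.06 -0.55 -0.09] gap 0.008284623705962186 5.3
{'blue': (0.9, 0.94), 'green': (0.09, 0.08), 'red': (0.12, 0.12)}
toe 4.3 102.5
nib_in 4.2 164.7
wall76 -5.0 175.5
```

carry_out --motion '[{"jaw": -1, "tx": 0, "ty": 0.16, "tz": 0.01, "wx": 0, "wy": 0, "wz": 0}, {"jaw": -1, "tx": 0, "ty": 0.25, "tz": -0.17, "wx": 0.75, "wy": 0, "wz": 0}, {"jaw": -1, "tx": 0, "ty": 0.26, "tz": -0.18, "wx": 0.75, "wy": 0, "wz": 0}, {"jaw": -1, "tx": 0, "ty": 0.26, "tz": -0.18, "wx": 0.75, "wy": 0, "wz": 0}, {"jaw": -1, "tx": 0, "ty": 0.25, "tz": -0.18, "wx": 0.75, "wy": 0, "wz": 0}, {"jaw": -1, "tx": 0, "ty": 0.26, "tz": -0.17, "wx": 0.75, "wy": 0, "wz": 0}, {"jaw": -1, "tx": 0, "ty": 0.25, "tz": -0.18, "wx": 0.75, "wy": 0, "wz": 0}, {"jaw": -1, "tx": 0, "ty": 0, "tz": 0, "wx": 0, "wy": 0, "wz": 0}]'

```text
clock: 6.35
tcp_pos: [0.4275, -0.2239, 0.3109]
orientation: [0.124, 0.803, 0.576, 0.089]
wrist_force: [-0.4, 0.5, 1.4]
finger_gap: 0.0082
```

```bash
python3 chk.py 3
```

```text
euler [-18.73   8.95   0.02] contact in bin [71.3 -0.2 76.2] F rack xyz [-0.5  0.3  1.4] M [-0.02 -0.09  0.03] gap 0.008199490866172615 6.35
{'blue': (3.69, 3.74), 'green': (0.02, -0.01), 'red': (0.12, 0.12)}
toe 1.4 103.3
nib_in 6.1 165.3
wall76 -2.2 176.7
```

carry_out --motion '[{"jaw": -1, "tx": 0, "ty": 0.27, "tz": -0.19, "wx": 0.8, "wy": 0, "wz": 0}, {"jaw": -1, "tx": 0, "ty": 0.27, "tz": -0.19, "wx": 0.8, "wy": 0, "wz": 0}, {"jaw": -1, "tx": 0, "ty": 0.28, "tz": -0.18, "wx": 0.8, "wy": 0, "wz": 0}, {"jaw": -1, "tx": 0, "ty": 0.27, "tz": -0.19, "wx": 0.8, "wy": 0, "wz": 0}, {"jaw": -1, "tx": 0, "ty": 0.27, "tz": -0.19, "wx": 0.8, "wy": 0, "wz": 0}, {"jaw": -1, "tx": 0, "ty": 0.27, "tz": -0.18, "wx": 0.8, "wy": 0, "wz": 0}, {"jaw": -1, "tx": 0, "ty": 0, "tz": 0, "wx": 0, "wy": 0, "wz": 0}]'

```text
clock: 7.28
tcp_pos: [0.4395, -0.2281, 0.3262]
orientation: [0.091, 0.808, 0.579, 0.065]
wrist_force: [-0.6, 0.4, 0.8]
finger_gap: 0.0081
```

```bash
python3 chk.py 4
```

```text
euler [-18.74  13.74   0.02] contact in bin [70.3 -0.1 76.1] F rack xyz [-0.6  0.2  0.8] M [-0.02 -0.2   0.06] gap 0.008116998034435616 7.275
{'blue': (4.45, 4.52), 'green': (0.02, -0.01), 'red': (0.12, 0.12)}
toe -3.7 103.6
nib_in 6.2 165.0
wall76 -1.2 177.1
```

carry_out --motion '[{"jaw": -1, "tx": 0, "ty": 0.28, "tz": -0.19, "wx": 0.8, "wy": 0, "wz": 0}, {"jaw": -1, "tx": 0, "ty": 0.27, "tz": -0.19, "wx": 0.8, "wy": 0, "wz": 0}, {"jaw": -1, "tx": 0, "ty": 0.27, "tz": -0.18, "wx": 0.8, "wy": 0, "wz": 0}, {"jaw": -1, "tx": 0, "ty": 0.27, "tz": -0.19, "wx": 0.8, "wy": 0, "wz": 0}, {"jaw": -1, "tx": 0, "ty": 0.28, "tz": -0.18, "wx": 0.8, "wy": 0, "wz": 0}, {"jaw": -1, "tx": 0, "ty": 0.27, "tz": -0.19, "wx": 0.8, "wy": 0, "wz": 0}, {"jaw": -1, "tx": 0, "ty": 0.27, "tz": -0.19, "wx": 0.8, "wy": 0, "wz": 0}, {"jaw": -1, "tx": 0, "ty": 0, "tz": 0, "wx": 0, "wy": 0, "wz": 0}, {"jaw": -1, "tx": 0, "ty": 0, "tz": 0, "wx": 0, "wy": 0, "wz": 0}]'

```text
clock: 8.45
tcp_pos: [0.4549, -0.2333, 0.3423]
orientation: [0.051, 0.811, 0.581, 0.037]
wrist_force: [1.9, 0.5, 0.4]
finger_gap: 0.0086
```

```bash
python3 chk.py 5; python3 - <<'E'
from h import *
a=eyes.read_camera("scene")[160:300,190:360]
cv2.imwrite("pics/p5.png",cv2.resize(a,(720,593),interpolation=2))
E
```

```text
euler [-18.74  19.31   0.02] contact in bin [69.2 -0.1 76. ] F rack xyz [1.6 1.1 0.4] M [ 0.03 -0.51  0.01] gap 0.008554119463477847 8.45
{'blue': (462.05, 462.05), 'green': (0.02, -0.01), 'red': (0.04, 0.02)}
toe -9.6 104.5
nib_in 6.1 164.6
wall76 0.0 177.4
```

View pics/p5.png

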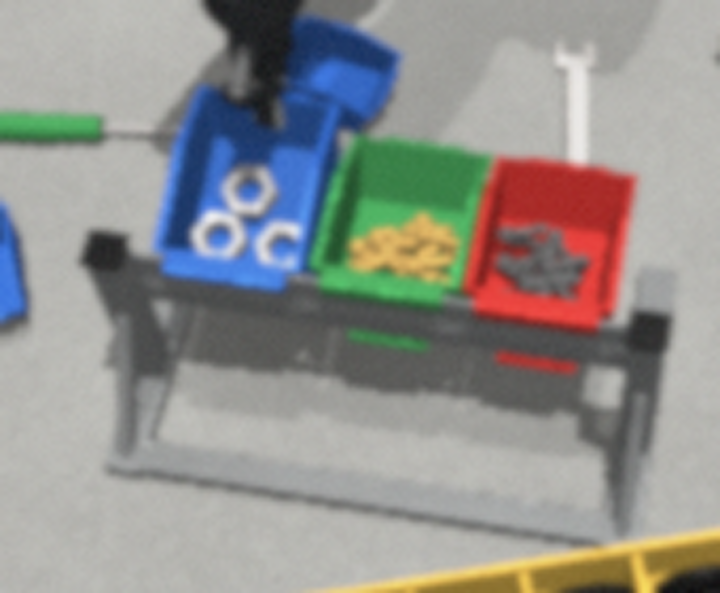

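The scene view shows the blue toe gone from behind the bottom rail, while green's at (388,340) and red's at (537,362) are still visible. Forces are tiny and the rack hasn't moved. I'll lift 6 mm and feel for a catch.

carry_out --motion '[{"jaw": -1, "tx": 0, "ty": -0.05, "tz": -0.01, "wx": 0, "wy": 0, "wz": 0}, {"jaw": -1, "tx": 0, "ty": 0.02, "tz": -0.15, "wx": 0, "wy": 0, "wz": 0}, {"jaw": -1, "tx": 0, "ty": 0.02, "tz": -0.15, "wx": 0, "wy": 0, "wz": 0}, {"jaw": -1, "tx": 0, "ty": 0.02, "tz": -0.15, "wx": 0, "wy": 0, "wz": 0}, {"jaw": -1, "tx": 0, "ty": 0.02, "tz": -0.15, "wx": 0, "wy": 0, "wz": 0}, {"jaw": -1, "tx": 0, "ty": 0, "tz": 0, "wx": 0, "wy": 0, "wz": 0}]'

```text
clock: 9.3
tcp_pos: [0.4539, -0.2328, 0.3481]
orientation: [0.05, 0.811, 0.581, 0.036]
wrist_force: [2.7, -0.1, -5.0]
finger_gap: 0.0086
```

```bash
python3 chk.py 6
```

```text
euler [-18.73  19.44   0.04] contact in bin [72.5 -0.3 71.4] F rack xyz [ 2.6  0.7 -5. ] M [0.02 0.24 0.  ] gap 0.008620801135300848 9.3
{'blue': (462.05, 462.05), 'green': (-0.06, -0.11), 'red': (-0.11, -0.16)}
toe -11.4 109.9
nib_in 4.6 170.0
wall76 -1.5 182.8
```

Free, carrying only its weight (5 N). A slight +x push suggests the nib is brushing the strip, so I'll ease 1 mm towards the rack and lift on.

carry_out --motion '[{"jaw": -1, "tx": 0, "ty": 0.1, "tz": 0.01, "wx": 0, "wy": 0, "wz": 0}, {"jaw": -1, "tx": 0, "ty": 0.02, "tz": -0.15, "wx": 0, "wy": 0, "wz": 0}, {"jaw": -1, "tx": 0, "ty": 0.02, "tz": -0.15, "wx": 0, "wy": 0, "wz": 0}, {"jaw": -1, "tx": 0, "ty": 0.02, "tz": -0.15, "wx": 0, "wy": 0, "wz": 0}, {"jaw": -1, "tx": 0, "ty": 0.02, "tz": -0.15, "wx": 0, "wy": 0, "wz": 0}]'

```text
clock: 9.98
tcp_pos: [0.4552, -0.2333, 0.3547]
orientation: [0.051, 0.811, 0.581, 0.037]
wrist_force: [-0.6, 0.3, -3.8]
finger_gap: 0.0085
```

```bash
python3 chk.py 7
```

```text
euler [-18.74  19.35   0.02] contact in bin [73.1 -0.1 64.4] F rack xyz [-0.6  0.1 -3.8] M [-0.    0.49 -0.05] gap 0.008469738700619522 9.975
{'blue': (462.05, 462.05), 'green': (0.09, 0.08), 'red': (0.12, 0.12)}
toe -9.5 116.7
nib_in 6.3 176.9
wall76 0.2 189.6
```

carry_out --motion '[{"jaw": -1, "tx": 0, "ty": 0.02, "tz": -0.15, "wx": 0, "wy": 0, "wz": 0}, {"jaw": -1, "tx": 0, "ty": 0.02, "tz": -0.15, "wx": 0, "wy": 0, "wz": 0}, {"jaw": -1, "tx": 0, "ty": 0.04, "tz": -0.3, "wx": 0, "wy": 0, "wz": 0}, {"jaw": -1, "tx": 0, "ty": 0.04, "tz": -0.3, "wx": 0, "wy": 0, "wz": 0}, {"jaw": -1, "tx": 0, "ty": 0.06, "tz": -0.5, "wx": 0, "wy": 0, "wz": 0}, {"jaw": -1, "tx": 0, "ty": 0.06, "tz": -0.5, "wx": 0, "wy": 0, "wz": 0}, {"jaw": -1, "tx": 0, "ty": 0.1, "tz": -0.8, "wx": 0, "wy": 0, "wz": 0}, {"jaw": -1, "tx": 0, "ty": -0.3, "tz": -0.8, "wx": 0, "wy": 0, "wz": 0}, {"jaw": -1, "tx": 0, "ty": -0.7, "tz": -0.8, "wx": 0, "wy": 0, "wz": 0}, {"jaw": -1, "tx": 0, "ty": -1, "tz": -0.6, "wx": 0, "wy": 0, "wz": 0}, {"jaw": -1, "tx": 0, "ty": -1, "tz": -0.6, "wx": 0, "wy": 0, "wz": 0}, {"jaw": -1, "tx": 0, "ty": -1, "tz": -0.4, "wx": 0, "wy": 0, "wz": 0}, {"jaw": -1, "tx": 0, "ty": -1, "tz": -0.2, "wx": 0, "wy": 0, "wz": 0}, {"jaw": -1, "tx": 0, "ty": -1, "tz": -0.1, "wx": 0, "wy": 0, "wz": 0}, {"jaw": -1, "tx": 0, "ty": -0.5, "tz": -0.1, "wx": 0, "wy": 0, "wz": 0}, {"jaw": -1, "tx": 0, "ty": 0, "tz": 0, "wx": 0, "wy": 0, "wz": 0}]'

```text
clock: 12.02
tcp_pos: [0.3896, -0.2111, 0.4093]
orientation: [0.051, 0.811, 0.581, 0.037]
wrist_force: [-0.2, -0.0, -4.1]
finger_gap: 0.0082
```

```bash
python3 chk.py 8; python3 - <<'E'
from h import *
a=eyes.read_camera("scene");cv2.imwrite("pics/s8.png",a)
cv2.imwrite("pics/p8.png",cv2.resize(a[110:290,180:390],(700,600),interpolation=2))
# refine pan: edges by white/steel mask
im=cv2.imread("pics/top0.png")
c=np.array([[62,180],[368,48],[472,293],[160,425]])/4+[120,170]-.375
P=cast("top",c,.075)[:,:2];print(P,P.mean(0),[np.linalg.norm(P[i]-P[(i+1)%4]).round(4) for i in range(4)])
d=(P[0]+P[1]-P[2]-P[3]);print("yaw",np.degrees(np.arctan2(d[1],d[0])))
E
```

```text
euler [-18.76  19.34   0.02] contact in bin [ 1.566e+02 -1.000e-01  3.580e+01] F rack xyz [-0.2 -0.1 -4.1] M [-0.02  0.44  0.02] gap 0.008206453200588434 12.025
{'blue': (462.05, 462.05), 'green': (0.02, -0.01), 'red': (0.12, 0.12)}
toe -78.8 171.4
nib_in -63.0 231.5
wall76 -69.1 244.3
[[0.50201522 0.4690414 ]
 [0.58780318 0.25859551]
 [0.41658066 0.18849455]
 [0.33341486 0.40079039]] [0.45995348 0.32923046] [np.float64(0.2273), np.float64(0.185), np.float64(0.228), np.float64(0.1819)]
yaw 22.15269639414773
```

View pics/p8.png

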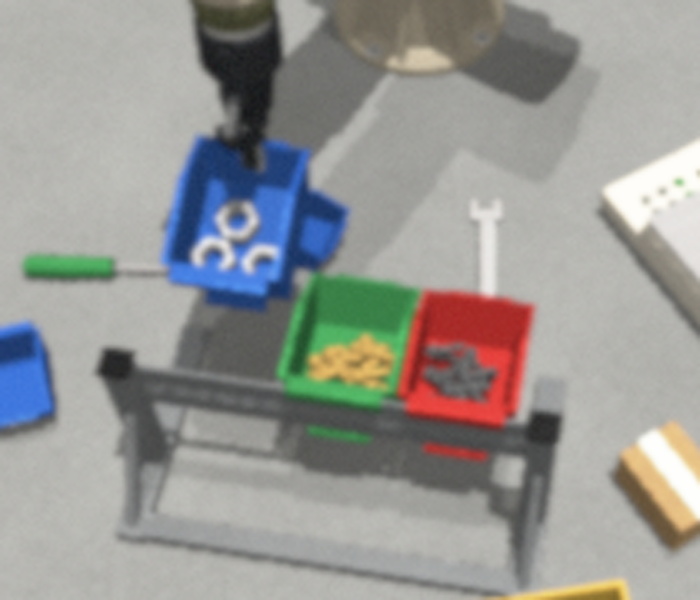

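View pics/t8.png

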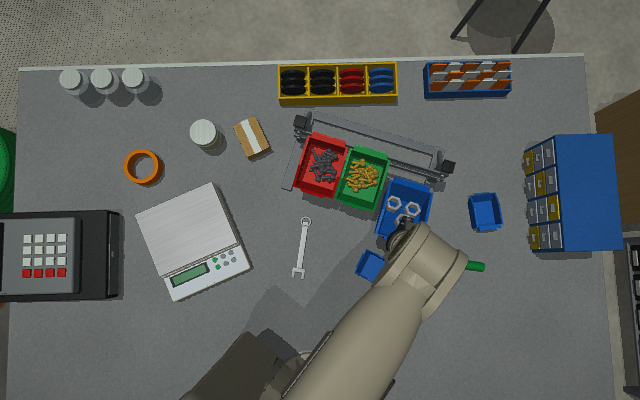

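The bin is free with three nuts in it, and green, red and the rack are unmoved. Next I'll carry it at the same tilt, high and slowly, to the scale.

```bash
cat >> h.py <<'E'
PAN=np.array([.4592,.3287,.075]);SY=22.3
E
python3 - <<'E'
from h import *
s,p,Rc=cur();print(s["joint_pos"].round(2))
RB=tool_pose(O0,2,19.3)[1];pB=np.array([.42,.03,.47])
rows(p,Rc,pB,RB,20);print()
pC,RC=tool_pose(PAN+[0,0,.09],SY,19.3);print(pC,bin_from(pB,RB)[0])
rows(pB,RB,pC,RC,20)
E
```

```text
[-0.69 -0.   -0.33  1.13  0.05  1.21]
(1.19, -0.21, -0.33, -0.0, 0.13, -1.03)
(1.2, -0.18, -0.33, -0.0, 0.13, -1.03)
(1.2, -0.16, -0.33, -0.0, 0.13, -1.03)
(1.2, -0.14, -0.32, -0.0, 0.13, -1.03)
(1.2, -0.12, -0.32, -0.01, 0.13, -1.03)
(1.21, -0.1, -0.32, 0.0, 0.13, -1.03)
(1.21, -0.08, -0.31, 0.0, 0.13, -1.03)
(1.21, -0.05, -0.32, 0.0, 0.13, -1.03)
(1.22, -0.04, -0.31, 0.0, 0.13, -1.03)
(1.21, -0.01, -0.3, -0.0, 0.13, -1.02)
(1.22, 0.01, -0.31, -0.0, 0.13, -1.03)
(1.22, 0.04, -0.3, -0.0, 0.13, -1.03)
(1.21, 0.05, -0.3, -0.0, 0.13, -1.03)
(1.22, 0.08, -0.29, -0.01, 0.13, -1.03)
(1.21, 0.1, -0.3, 0.0, 0.13, -1.03)
(1.21, 0.12, -0.29, 0.0, 0.13, -1.03)
(1.22, 0.14, -0.28, 0.0, 0.13, -1.03)
(1.21, 0.16, -0.29, -0.0, 0.13, -1.03)
(1.2, 0.19, -0.28, -0.0, 0.14, -1.03)
(1.21, 0.2, -0.28, -0.0, 0.13, -1.03)

[0.39452485 0.30217479 0.37843509] [0.48986065 0.03243959 0.25656491]
(1.36, -0.14, 0.44, 0.0, 0.13, -1.01)
(1.37, -0.11, 0.45, 0.0, 0.13, -1.0)
(1.37, -0.09, 0.45, 0.0, 0.13, -1.01)
(1.36, -0.06, 0.45, 0.0, 0.12, -1.01)
(1.37, -0.05, 0.46, 0.0, 0.13, -1.0)
(1.37, -0.01, 0.46, 0.0, 0.13, -1.01)
(1.36, 0.0, 0.46, 0.0, 0.13, -1.01)
(1.37, 0.04, 0.47, 0.0, 0.13, -1.0)
(1.36, 0.05, 0.47, 0.0, 0.13, -1.01)
(1.36, 0.08, 0.47, 0.0, 0.12, -1.01)
(1.35, 0.1, 0.47, 0.0, 0.13, -1.01)
(1.36, 0.13, 0.48, 0.0, 0.13, -1.0)
(1.35, 0.15, 0.48, 0.0, 0.13, -1.01)
(1.35, 0.17, 0.49, 0.0, 0.13, -1.01)
(1.34, 0.2, 0.48, 0.0, 0.13, -1.0)
(1.34, 0.22, 0.49, 0.0, 0.12, -1.01)
(1.33, 0.25, 0.49, 0.0, 0.13, -1.01)
(1.32, 0.26, 0.5, 0.0, 0.13, -1.0)
(1.33, 0.3, 0.5, 0.0, 0.13, -1.01)
(1.31, 0.31, 0.5, 0.0, 0.13, -1.01)
```

The path has to rise before going sideways, because the bin's rear is lower than the green bin's rim. I'll go straight up first.

carry_out --motion '[{"jaw": -1, "tx": 0, "ty": 0.06, "tz": -0.5, "wx": 0, "wy": 0, "wz": 0}, {"jaw": -1, "tx": 0, "ty": 0.13, "tz": -1, "wx": 0, "wy": 0, "wz": 0}, {"jaw": -1, "tx": 0, "ty": 0.13, "tz": -1, "wx": 0, "wy": 0, "wz": 0}, {"jaw": -1, "tx": 0, "ty": 0.13, "tz": -1, "wx": 0, "wy": 0, "wz": 0}, {"jaw": -1, "tx": 0, "ty": 0.13, "tz": -1, "wx": 0, "wy": 0, "wz": 0}, {"jaw": -1, "tx": 0, "ty": 0.13, "tz": -1, "wx": 0, "wy": 0, "wz": 0}, {"jaw": -1, "tx": 0, "ty": 0.06, "tz": -0.5, "wx": 0, "wy": 0, "wz": 0}, {"jaw": -1, "tx": 0, "ty": 0, "tz": 0, "wx": 0, "wy": 0, "wz": 0}]'

```text
clock: 13.12
tcp_pos: [0.39, -0.2113, 0.4702]
orientation: [0.051, 0.811, 0.581, 0.037]
wrist_force: [-0.3, -0.7, -3.9]
finger_gap: 0.0083
```

```bash
python3 - <<'E'
from h import *
s,p,Rc=cur();print(p,bin_from(p,Rc)[0])
RB=tool_pose(O0,2,19.3)[1];pB=np.array([.41,.03,.468])
rows(p,Rc,pB,RB,18)
E
```

```text
[ 0.39004491 -0.21131105  0.47018268] [ 0.45620318 -0.23374683  0.25673311]
(1.31, -0.32, -0.03, -0.0, 0.15, -1.14)
(1.31, -0.3, -0.02, -0.0, 0.14, -1.15)
(1.31, -0.28, -0.03, -0.0, 0.15, -1.14)
(1.33, -0.24, -0.02, -0.0, 0.14, -1.14)
(1.32, -0.22, -0.01, -0.0, 0.15, -1.15)
(1.33, -0.2, -0.01, -0.0, 0.14, -1.14)
(1.34, -0.16, -0.01, -0.0, 0.15, -1.14)
(1.34, -0.14, -0.01, -0.0, 0.14, -1.15)
(1.34, -0.12, -0.0, -0.01, 0.15, -1.14)
(1.34, -0.08, 0.0, 0.0, 0.14, -1.14)
(1.34, -0.06, 0.01, 0.0, 0.15, -1.15)
(1.35, -0.03, 0.0, 0.0, 0.14, -1.14)
(1.34, -0.01, 0.02, 0.0, 0.15, -1.15)
(1.35, 0.02, 0.01, 0.0, 0.15, -1.14)
(1.34, 0.05, 0.02, 0.0, 0.14, -1.14)
(1.35, 0.07, 0.02, 0.0, 0.15, -1.15)
(1.34, 0.1, 0.03, 0.0, 0.14, -1.14)
(1.34, 0.13, 0.02, -0.0, 0.15, -1.14)
```

carry_out --motion '[{"jaw": -1, "tx": 0.6, "ty": -0.15, "tz": 0, "wx": 0, "wy": 0.07, "wz": -0.57}, {"jaw": -1, "tx": 1.33, "ty": -0.32, "tz": -0.03, "wx": 0, "wy": 0.15, "wz": -1.15}, {"jaw": -1, "tx": 1.33, "ty": -0.29, "tz": -0.02, "wx": 0, "wy": 0.15, "wz": -1.15}, {"jaw": -1, "tx": 1.33, "ty": -0.26, "tz": -0.02, "wx": 0, "wy": 0.15, "wz": -1.15}, {"jaw": -1, "tx": 1.33, "ty": -0.24, "tz": -0.02, "wx": 0, "wy": 0.15, "wz": -1.15}, {"jaw": -1, "tx": 1.33, "ty": -0.21, "tz": -0.01, "wx": 0, "wy": 0.15, "wz": -1.15}, {"jaw": -1, "tx": 1.33, "ty": -0.18, "tz": -0.01, "wx": 0, "wy": 0.15, "wz": -1.15}, {"jaw": -1, "tx": 1.34, "ty": -0.15, "tz": -0.01, "wx": 0, "wy": 0.15, "wz": -1.15}, {"jaw": -1, "tx": 1.34, "ty": -0.12, "tz": 0, "wx": 0, "wy": 0.15, "wz": -1.15}, {"jaw": -1, "tx": 1.34, "ty": -0.09, "tz": 0, "wx": 0, "wy": 0.15, "wz": -1.15}, {"jaw": -1, "tx": 1.34, "ty": -0.06, "tz": 0.01, "wx": 0, "wy": 0.15, "wz": -1.15}, {"jaw": -1, "tx": 1.34, "ty": -0.03, "tz": 0.01, "wx": 0, "wy": 0.15, "wz": -1.15}, {"jaw": -1, "tx": 1.34, "ty": 0, "tz": 0.01, "wx": 0, "wy": 0.15, "wz": -1.15}, {"jaw": -1, "tx": 1.34, "ty": 0.02, "tz": 0.01, "wx": 0, "wy": 0.15, "wz": -1.15}, {"jaw": -1, "tx": 1.34, "ty": 0.05, "tz": 0.02, "wx": 0, "wy": 0.15, "wz": -1.15}, {"jaw": -1, "tx": 1.34, "ty": 0.07, "tz": 0.02, "wx": 0, "wy": 0.15, "wz": -1.15}, {"jaw": -1, "tx": 1.34, "ty": 0.1, "tz": 0.02, "wx": 0, "wy": 0.15, "wz": -1.15}, {"jaw": -1, "tx": 1.34, "ty": 0.13, "tz": 0.02, "wx": 0, "wy": 0.15, "wz": -1.15}, {"jaw": -1, "tx": 0.7, "ty": 0.07, "tz": 0.02, "wx": 0, "wy": 0.07, "wz": -0.57}]'

```text
clock: 15.5
tcp_pos: [0.4109, 0.0309, 0.4677]
orientation: [0.043, 0.692, 0.719, 0.046]
wrist_force: [0.8, -0.7, -3.6]
finger_gap: 0.0084
```

```bash
python3 - <<'E'
from h import *
s,p,Rc=cur();o,B=bin_from(p,Rc);print(p,o,B.as_euler("ZYX",degrees=True),s["joint_pos"].round(2),s["finger_gap"],s["wrist_force"],s["ft_torque"])
pC,RC=tool_pose(PAN+[0,0,.12],SY,19.3);print(pC)
rows(p,Rc,pC,RC,19)
E
```

```text
[0.41090559 0.03094944 0.46773606] [0.48062827 0.03397383 0.25426334] [ 2.24234775 19.33105367  0.09448363] [-0.13 -0.08 -0.26  1.27  0.02  1.41] 0.008358995674468541 [ 0.84679937 -0.66253569 -3.61460962] [-0.02731401  0.45105029 -0.04239328]
[0.39452485 0.30217479 0.40843509]
(1.43, -0.07, 0.31, -0.0, 0.13, -1.05)
(1.43, -0.04, 0.31, -0.0, 0.13, -1.05)
(1.43, -0.02, 0.31, -0.0, 0.13, -1.05)
(1.43, 0.01, 0.32, -0.0, 0.13, -1.05)
(1.43, 0.03, 0.32, -0.0, 0.12, -1.05)
(1.42, 0.06, 0.33, -0.0, 0.13, -1.05)
(1.43, 0.09, 0.32, -0.01, 0.13, -1.05)
(1.42, 0.11, 0.33, 0.0, 0.13, -1.05)
(1.42, 0.14, 0.34, 0.0, 0.13, -1.05)
(1.41, 0.16, 0.33, 0.0, 0.13, -1.04)
(1.41, 0.19, 0.34, 0.0, 0.13, -1.05)
(1.41, 0.22, 0.35, 0.0, 0.13, -1.05)
(1.4, 0.24, 0.34, -0.0, 0.12, -1.05)
(1.4, 0.27, 0.35, -0.0, 0.13, -1.05)
(1.39, 0.29, 0.36, -0.0, 0.13, -1.05)
(1.38, 0.32, 0.35, -0.0, 0.13, -1.05)
(1.38, 0.34, 0.36, -0.0, 0.13, -1.05)
(1.37, 0.37, 0.36, -0.0, 0.13, -1.05)
(1.36, 0.4, 0.37, -0.01, 0.13, -1.05)
```

carry_out --motion '[{"jaw": -1, "tx": 0.7, "ty": -0.04, "tz": 0, "wx": 0, "wy": 0.06, "wz": -0.5}, {"jaw": -1, "tx": 1.43, "ty": -0.1, "tz": 0, "wx": 0, "wy": 0.13, "wz": -1.05}, {"jaw": -1, "tx": 1.43, "ty": -0.07, "tz": 0.1, "wx": 0, "wy": 0.13, "wz": -1.05}, {"jaw": -1, "tx": 1.43, "ty": -0.03, "tz": 0.2, "wx": 0, "wy": 0.13, "wz": -1.05}, {"jaw": -1, "tx": 1.43, "ty": 0.01, "tz": 0.3, "wx": 0, "wy": 0.13, "wz": -1.05}, {"jaw": -1, "tx": 1.43, "ty": 0.04, "tz": 0.32, "wx": 0, "wy": 0.13, "wz": -1.05}, {"jaw": -1, "tx": 1.42, "ty": 0.07, "tz": 0.33, "wx": 0, "wy": 0.13, "wz": -1.05}, {"jaw": -1, "tx": 1.42, "ty": 0.09, "tz": 0.33, "wx": 0, "wy": 0.13, "wz": -1.05}, {"jaw": -1, "tx": 1.42, "ty": 0.12, "tz": 0.34, "wx": 0, "wy": 0.13, "wz": -1.05}, {"jaw": -1, "tx": 1.42, "ty": 0.15, "tz": 0.4, "wx": 0, "wy": 0.13, "wz": -1.05}, {"jaw": -1, "tx": 1.41, "ty": 0.18, "tz": 0.4, "wx": 0, "wy": 0.13, "wz": -1.05}, {"jaw": -1, "tx": 1.41, "ty": 0.2, "tz": 0.4, "wx": 0, "wy": 0.13, "wz": -1.05}, {"jaw": -1, "tx": 1.41, "ty": 0.23, "tz": 0.4, "wx": 0, "wy": 0.13, "wz": -1.05}, {"jaw": -1, "tx": 1.4, "ty": 0.26, "tz": 0.4, "wx": 0, "wy": 0.13, "wz": -1.05}, {"jaw": -1, "tx": 1.4, "ty": 0.28, "tz": 0.4, "wx": 0, "wy": 0.13, "wz": -1.05}, {"jaw": -1, "tx": 1.39, "ty": 0.3, "tz": 0.4, "wx": 0, "wy": 0.13, "wz": -1.05}, {"jaw": -1, "tx": 1.38, "ty": 0.33, "tz": 0.4, "wx": 0, "wy": 0.13, "wz": -1.05}, {"jaw": -1, "tx": 1.38, "ty": 0.36, "tz": 0.4, "wx": 0, "wy": 0.13, "wz": -1.05}, {"jaw": -1, "tx": 1.37, "ty": 0.38, "tz": 0.4, "wx": 0, "wy": 0.13, "wz": -1.05}, {"jaw": -1, "tx": 0.65, "ty": 0.2, "tz": 0.2, "wx": 0, "wy": 0.07, "wz": -0.55}]'

```text
clock: 18.0
tcp_pos: [0.3931, 0.3021, 0.4107]
orientation: [0.035, 0.556, 0.829, 0.052]
wrist_force: [0.2, 0.4, -4.1]
finger_gap: 0.0084
```

```bash
python3 - <<'E'
from h import *
s,p,Rc=cur();o,B=bin_from(p,Rc);print(p,o,B.as_euler("ZYX",degrees=True),s["joint_pos"].round(2),s["finger_gap"],s["wrist_force"],s["ft_torque"])
pC,RC=tool_pose(PAN+[0,0,.025],SY,0);print(pC)
rows(p,Rc,pC,RC,20)
b=eyes.read_camera("top");cv2.imwrite("pics/t9.png",b);a=eyes.read_camera("scene");cv2.imwrite("pics/s9.png",a)
cv2.imwrite("pics/p9.png",np.hstack([cv2.resize(a[90:240,330:480],(400,400),interpolation=2),cv2.resize(b[150:310,110:270],(400,400),interpolation=2)]))
E
```

```text
[0.39306697 0.30206583 0.41066285] [0.45760416 0.32862274 0.19718994] [2.23124974e+01 1.93310319e+01 2.13512693e-02] [ 0.5   0.1  -0.22  1.13 -0.01  1.68] 0.008421583989909909 [ 0.20246753  0.36490026 -4.06608686] [-0.19169272  0.43545995  0.02923421]
[0.33289212 0.27689736 0.27833621]
(-0.0, -0.41, 0.62, -0.97, -0.0, -0.0)
(-0.0, -0.41, 0.6, -0.96, -0.0, -0.0)
(-0.01, -0.43, 0.6, -0.97, -0.0, -0.0)
(0.0, -0.44, 0.6, -0.97, -0.0, -0.0)
(-0.0, -0.45, 0.59, -0.96, -0.01, -0.0)
(-0.0, -0.45, 0.57, -0.97, 0.0, -0.0)
(-0.01, -0.47, 0.58, -0.97, 0.0, -0.0)
(0.0, -0.48, 0.56, -0.96, 0.0, -0.0)
(-0.0, -0.48, 0.55, -0.97, 0.0, -0.0)
(-0.0, -0.5, 0.55, -0.97, -0.0, -0.0)
(-0.01, -0.5, 0.54, -0.96, -0.0, -0.0)
(0.0, -0.52, 0.53, -0.97, -0.0, -0.0)
(-0.0, -0.52, 0.52, -0.97, -0.0, -0.0)
(-0.0, -0.53, 0.51, -0.96, -0.0, -0.0)
(-0.01, -0.54, 0.5, -0.97, -0.01, -0.0)
(0.0, -0.55, 0.5, -0.96, 0.0, -0.0)
(-0.0, -0.55, 0.48, -0.97, 0.0, -0.0)
(-0.0, -0.57, 0.48, -0.97, 0.0, -0.0)
(-0.01, -0.57, 0.46, -0.96, 0.0, -0.0)
(0.0, -0.58, 0.46, -0.97, -0.0, -0.0)
```

View pics/p9.png

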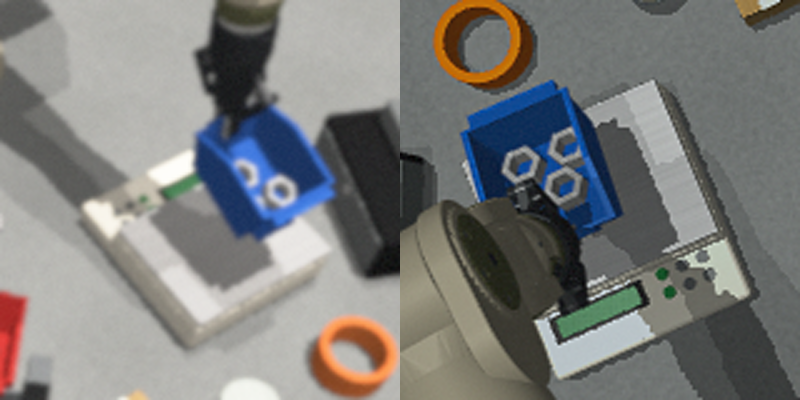

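Three nuts are in the bin over the pan. Next I level it while descending to about 25 mm above the pan.

carry_out --motion '[{"jaw": -1, "tx": 0, "ty": -0.41, "tz": 0.62, "wx": -0.97, "wy": 0, "wz": 0}, {"jaw": -1, "tx": 0, "ty": -0.41, "tz": 0.6, "wx": -0.97, "wy": 0, "wz": 0}, {"jaw": -1, "tx": 0, "ty": -0.43, "tz": 0.6, "wx": -0.97, "wy": 0, "wz": 0}, {"jaw": -1, "tx": 0, "ty": -0.44, "tz": 0.6, "wx": -0.97, "wy": 0, "wz": 0}, {"jaw": -1, "tx": 0, "ty": -0.45, "tz": 0.59, "wx": -0.97, "wy": 0, "wz": 0}, {"jaw": -1, "tx": 0, "ty": -0.45, "tz": 0.57, "wx": -0.97, "wy": 0, "wz": 0}, {"jaw": -1, "tx": 0, "ty": -0.47, "tz": 0.58, "wx": -0.97, "wy": 0, "wz": 0}, {"jaw": -1, "tx": 0, "ty": -0.48, "tz": 0.56, "wx": -0.97, "wy": 0, "wz": 0}, {"jaw": -1, "tx": 0, "ty": -0.48, "tz": 0.55, "wx": -0.97, "wy": 0, "wz": 0}, {"jaw": -1, "tx": 0, "ty": -0.5, "tz": 0.55, "wx": -0.97, "wy": 0, "wz": 0}, {"jaw": -1, "tx": 0, "ty": -0.5, "tz": 0.54, "wx": -0.97, "wy": 0, "wz": 0}, {"jaw": -1, "tx": 0, "ty": -0.52, "tz": 0.53, "wx": -0.97, "wy": 0, "wz": 0}, {"jaw": -1, "tx": 0, "ty": -0.52, "tz": 0.52, "wx": -0.97, "wy": 0, "wz": 0}, {"jaw": -1, "tx": 0, "ty": -0.53, "tz": 0.51, "wx": -0.97, "wy": 0, "wz": 0}, {"jaw": -1, "tx": 0, "ty": -0.54, "tz": 0.5, "wx": -0.97, "wy": 0, "wz": 0}, {"jaw": -1, "tx": 0, "ty": -0.55, "tz": 0.5, "wx": -0.97, "wy": 0, "wz": 0}, {"jaw": -1, "tx": 0, "ty": -0.55, "tz": 0.48, "wx": -0.97, "wy": 0, "wz": 0}, {"jaw": -1, "tx": 0, "ty": -0.57, "tz": 0.48, "wx": -0.97, "wy": 0, "wz": 0}, {"jaw": -1, "tx": 0, "ty": -0.57, "tz": 0.46, "wx": -0.97, "wy": 0, "wz": 0}, {"jaw": -1, "tx": 0, "ty": -0.58, "tz": 0.46, "wx": -0.97, "wy": 0, "wz": 0}]'

```text
clock: 20.6
tcp_pos: [0.3325, 0.2764, 0.2782]
orientation: [0.129, 0.543, 0.808, 0.192]
wrist_force: [-0.1, 0.6, -3.7]
finger_gap: 0.0086
```

```bash
python3 - <<'E'
from h import *
s,p,Rc=cur();o,B=bin_from(p,Rc);print(p,o,B.as_euler("ZYX",degrees=True),s["finger_gap"],s["wrist_force"],s["ft_torque"])
print("F tool",Rc.inv().apply([0,0,1]))
b=eyes.read_camera("top");cv2.imwrite("pics/t10.png",b);a=eyes.read_camera("scene");cv2.imwrite("pics/s10.png",a)
# mark predicted key points
pts=[(.079,.045,.08),(.079,-.045,.08),(.065,.052,.08),(.065,-.052,.08),(-.016,.052,.08),(-.016,-.052,.08)]
W=np.array([o+B.apply(q)-[0,0,.0017] for q in pts])
out=[]
for n,im,(r0,r1,c0,c1) in(("scene",a,(90,240,330,480)),("top",b,(150,300,110,260))):
    im=cv2.resize(im[r0:r1,c0:c1],(400,400),interpolation=2)
    for u,v in proj(n,W): cv2.circle(im,(int((u+.5-c0)*400/150),int((v+.5-r0)*400/150)),2,(0,255,255),-1)
    out.append(im)
cv2.imwrite("pics/p10.png",np.hstack(out))
E
```

```text
[0.33254237 0.27638994 0.27821376] [0.45928616 0.32823888 0.10020057] [22.21864242 -0.13535575  0.02309487] 0.008580269169032264 [-0.08368696  0.60910044 -3.73478169] [-0.42705216  0.94655267  0.02250191]
F tool [ 4.03080419e-04  4.49325307e-01 -8.93368124e-01]
```

View pics/p10.png

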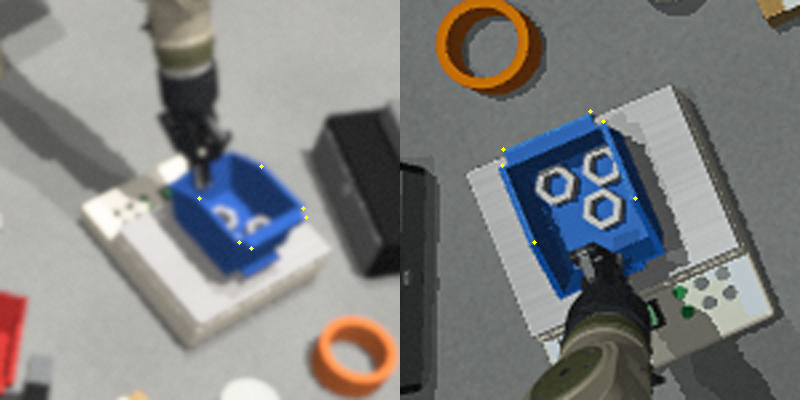

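The predicted rim points line up with the bin in both views, so it is level, centred and hasn't turned in the fingers. I'll descend 20 mm, then feel for contact.

carry_out --motion '[{"jaw": -1, "tx": 0, "ty": -0.13, "tz": 0.27, "wx": 0, "wy": 0, "wz": 0}, {"jaw": -1, "tx": 0, "ty": -0.13, "tz": 0.27, "wx": 0, "wy": 0, "wz": 0}, {"jaw": -1, "tx": 0, "ty": -0.13, "tz": 0.27, "wx": 0, "wy": 0, "wz": 0}, {"jaw": -1, "tx": 0, "ty": -0.13, "tz": 0.27, "wx": 0, "wy": 0, "wz": 0}, {"jaw": -1, "tx": 0, "ty": -0.13, "tz": 0.27, "wx": 0, "wy": 0, "wz": 0}, {"jaw": -1, "tx": 0, "ty": -0.13, "tz": 0.27, "wx": 0, "wy": 0, "wz": 0}, {"jaw": -1, "tx": 0, "ty": -0.09, "tz": 0.18, "wx": 0, "wy": 0, "wz": 0}, {"jaw": -1, "tx": 0, "ty": 0, "tz": 0, "wx": 0, "wy": 0, "wz": 0}]'

```text
clock: 21.7
tcp_pos: [0.3331, 0.2766, 0.2584]
orientation: [0.128, 0.543, 0.808, 0.191]
wrist_force: [0.1, -0.1, -3.0]
finger_gap: 0.008
```

carry_out --motion '[{"jaw": -1, "tx": 0, "ty": -0.02, "tz": 0.05, "wx": 0, "wy": 0, "wz": 0}, {"jaw": -1, "tx": 0, "ty": -0.02, "tz": 0.05, "wx": 0, "wy": 0, "wz": 0}, {"jaw": -1, "tx": 0, "ty": -0.02, "tz": 0.05, "wx": 0, "wy": 0, "wz": 0}, {"jaw": -1, "tx": 0, "ty": 0, "tz": 0, "wx": 0, "wy": 0, "wz": 0}]'

```text
clock: 22.2
tcp_pos: [0.3333, 0.2767, 0.257]
orientation: [0.128, 0.543, 0.808, 0.191]
wrist_force: [0.1, 0.9, -4.3]
finger_gap: 0.0085
```

```bash
cat > st.py <<'E'
from h import *
s,p,Rc=cur();o,B=bin_from(p,Rc);print(p,o,B.as_euler("ZYX",degrees=True).round(2),s["finger_gap"],s["wrist_force"].round(1),"torque bin axes",B.inv().apply(s["ft_torque"]).round(2),s["clock"])
E
python3 st.py
```

```text
[0.33327272 0.27671492 0.25698343] [0.4598805  0.32849707 0.07885404] [ 2.222e+01 -9.000e-02  2.000e-02] 0.008458052586695516 [ 0.1  0.9 -4.3] torque bin axes [0.01 1.02 0.02] 22.2
```

carry_out --motion '[{"jaw": -1, "tx": 0, "ty": -0.02, "tz": 0.04, "wx": 0, "wy": 0, "wz": 0}, {"jaw": -1, "tx": 0, "ty": -0.02, "tz": 0.04, "wx": 0, "wy": 0, "wz": 0}, {"jaw": -1, "tx": 0, "ty": -0.02, "tz": 0.04, "wx": 0, "wy": 0, "wz": 0}, {"jaw": -1, "tx": 0, "ty": 0, "tz": 0, "wx": 0, "wy": 0, "wz": 0}]'

```text
clock: 22.7
tcp_pos: [0.3334, 0.2768, 0.2559]
orientation: [0.128, 0.543, 0.808, 0.192]
wrist_force: [-1.5, 0.2, -0.9]
finger_gap: 0.0084
```

```bash
python3 st.py
```

```text
[0.33337507 0.27679919 0.25586451] [0.46006357 0.32863098 0.07780696] [ 2.222e+01 -1.200e-01  2.000e-02] 0.008421153636181934 [-1.5  0.2 -0.9] torque bin axes [-0.01  1.04 -0.04] 22.7
```

carry_out --motion '[{"jaw": -1, "tx": 0, "ty": -0.02, "tz": 0.04, "wx": 0, "wy": 0, "wz": 0}, {"jaw": -1, "tx": 0, "ty": -0.02, "tz": 0.04, "wx": 0, "wy": 0, "wz": 0}, {"jaw": -1, "tx": 0, "ty": 0, "tz": 0, "wx": 0, "wy": 0, "wz": 0}]'

```text
clock: 23.08
tcp_pos: [0.3336, 0.2769, 0.2557]
orientation: [0.129, 0.543, 0.808, 0.192]
wrist_force: [-4.8, -3.4, 7.3]
finger_gap: 0.0082
```

```bash
python3 st.py; python3 - <<'E'
from h import *
b=eyes.read_camera("top");a=eyes.read_camera("scene")
cv2.imwrite("pics/p11.png",np.hstack([cv2.resize(a[90:240,330:480],(400,400),interpolation=2),cv2.resize(b[150:300,110:260],(400,400),interpolation=2)]))
E
```

```text
[0.33356024 0.27691853 0.25570901] [0.4604918  0.32884345 0.07785182] [ 2.222e+01 -2.000e-01  2.000e-02] 0.008236506140585612 [-4.8 -3.4  7.3] torque bin axes [-0.06  1.15 -0.08] 23.075
```

View pics/p11.png

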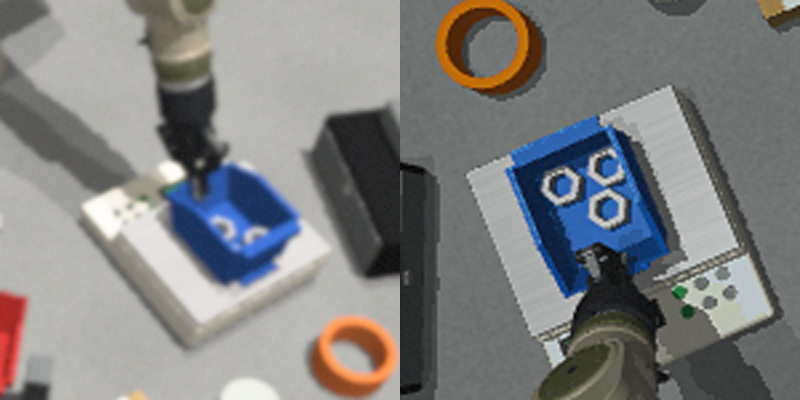

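It's seated, with the pan now taking the load. I'll back off half a millimetre, soften the grip, then open a little.

carry_out --motion '[{"jaw": -1, "tx": 0, "ty": 0.02, "tz": -0.05, "wx": 0, "wy": 0, "wz": 0}, {"jaw": -1, "tx": 0, "ty": 0, "tz": 0, "wx": 0, "wy": 0, "wz": 0}, {"jaw": -1, "tx": 0, "ty": 0, "tz": 0, "wx": 0, "wy": 0, "wz": 0}]' --force 20

```text
clock: 23.55
tcp_pos: [0.3336, 0.2769, 0.2558]
orientation: [0.129, 0.543, 0.808, 0.192]
wrist_force: [-2.1, -0.9, 3.2]
finger_gap: 0.0083
```

```bash
python3 st.py
```

```text
[0.33358027 0.27690135 0.25575933] [0.4603898  0.32879345 0.07780554] [22.22 -0.16  0.03] 0.008294724443187879 [-2.1 -0.9  3.2] torque bin axes [-0.04  0.8  -0.05] 23.55
```

carry_out --motion '[{"jaw": -0.8, "tx": 0, "ty": 0, "tz": 0, "wx": 0, "wy": 0, "wz": 0}, {"jaw": -0.75, "tx": 0, "ty": 0, "tz": 0, "wx": 0, "wy": 0, "wz": 0}, {"jaw": -0.7, "tx": 0, "ty": 0, "tz": 0, "wx": 0, "wy": 0, "wz": 0}, {"jaw": -0.6, "tx": 0, "ty": 0, "tz": 0, "wx": 0, "wy": 0, "wz": 0}, {"jaw": -0.5, "tx": 0, "ty": 0, "tz": 0, "wx": 0, "wy": 0, "wz": 0}, {"jaw": -0.4, "tx": 0, "ty": 0, "tz": 0, "wx": 0, "wy": 0, "wz": 0}, {"jaw": -0.4, "tx": 0, "ty": 0, "tz": 0, "wx": 0, "wy": 0, "wz": 0}, {"jaw": -0.4, "tx": 0, "ty": 0, "tz": 0, "wx": 0, "wy": 0, "wz": 0}]'

```text
clock: 24.55
tcp_pos: [0.3332, 0.2767, 0.2553]
orientation: [0.128, 0.543, 0.808, 0.191]
wrist_force: [0.3, 0.6, -0.9]
finger_gap: 0.0255
```

```bash
python3 st.py; python3 - <<'E'
from h import *
b=eyes.read_camera("top");a=eyes.read_camera("scene")
cv2.imwrite("pics/p12.png",np.hstack([cv2.resize(a[90:240,330:480],(400,400),interpolation=2),cv2.resize(b[150:300,110:260],(400,400),interpolation=2)]))
E
```

```text
[0.33324261 0.27671316 0.25531693] [0.45985505 0.32849656 0.07719122] [ 2.222e+01 -9.000e-02  2.000e-02] 0.025478141215726325 [ 0.3  0.6 -0.9] torque bin axes [ 0.05  0.44 -0.02] 24.55
```

View pics/p12.png

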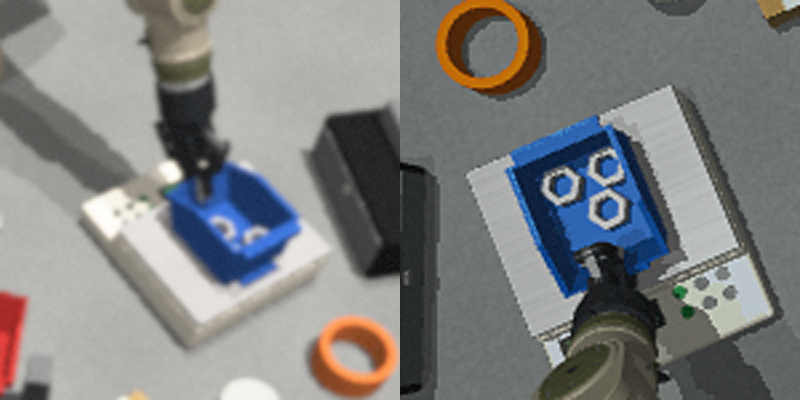

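Released; the bin did not shift and all three nuts are in it. I'll withdraw along the fingers.

carry_out --motion '[{"jaw": -0.4, "tx": 0, "ty": 0, "tz": -0.3, "wx": 0, "wy": 0, "wz": 0}, {"jaw": -0.4, "tx": 0, "ty": 0, "tz": -0.5, "wx": 0, "wy": 0, "wz": 0}, {"jaw": -0.4, "tx": 0, "ty": 0, "tz": -0.7, "wx": 0, "wy": 0, "wz": 0}, {"jaw": -0.4, "tx": 0, "ty": 0, "tz": -1, "wx": 0, "wy": 0, "wz": 0}, {"jaw": -0.4, "tx": 0, "ty": 0, "tz": -1, "wx": 0, "wy": 0, "wz": 0}, {"jaw": -0.4, "tx": 0, "ty": 0, "tz": -1, "wx": 0, "wy": 0, "wz": 0}, {"jaw": -0.4, "tx": 0, "ty": 0, "tz": -1, "wx": 0, "wy": 0, "wz": 0}, {"jaw": -0.4, "tx": 0, "ty": 0, "tz": -1, "wx": 0, "wy": 0, "wz": 0}, {"jaw": -0.4, "tx": 0, "ty": 0, "tz": -1, "wx": 0, "wy": 0, "wz": 0}, {"jaw": -0.4, "tx": 0, "ty": 0, "tz": -1, "wx": 0, "wy": 0, "wz": 0}, {"jaw": -0.4, "tx": 0, "ty": 0, "tz": -1, "wx": 0, "wy": 0, "wz": 0}, {"jaw": -0.4, "tx": 0, "ty": 0, "tz": -0.5, "wx": 0, "wy": 0, "wz": 0}, {"jaw": -0.4, "tx": 0, "ty": 0, "tz": 0, "wx": 0, "wy": 0, "wz": 0}, {"jaw": -0.4, "tx": 0, "ty": 0, "tz": 0, "wx": 0, "wy": 0, "wz": 0}]'

```text
clock: 26.4
tcp_pos: [0.2917, 0.2597, 0.3444]
orientation: [0.128, 0.543, 0.808, 0.191]
wrist_force: [-0.7, -0.3, -0.8]
finger_gap: 0.0257
```

```bash
python3 - <<'E'
from h import *
b=eyes.read_camera("top");a=eyes.read_camera("scene");cv2.imwrite("pics/tf.png",b);cv2.imwrite("pics/sf.png",a)
print({k:v for k,v in lips(b).items() if k!="blue"})
# bin lip rear edge on pan, z=.155
m=comp(masks(b)["blue"],(186,213));ys,xs=np.where(m);print(len(xs))
Q=cast("top",np.c_[xs,ys],.155)[:,:2]-PAN[:2];t=np.radians(SY);u=Q@[np.cos(t),np.sin(t)];v=Q@[-np.sin(t),np.cos(t)]
print("rear",np.percentile(u,99.7)*1000,"(79 expected) front",u.min()*1000)
s=(u>u.max()-.012);print("lip y",v[s].min()*1000,v[s].max()*1000)
# predicted points for a level bin at PAN: toe is hidden; check rim heights in scene
pts=np.array([(.079,.045,.08),(.079,-.045,.08),(.065,-.052,.08),(-.016,.052,.08),(-.016,-.052,.08),(.08,-.03,.004),(.08,.03,.004)])
W=PAN+R.from_euler("Z",SY,degrees=True).apply(pts)
out=[]
for n,im,(r0,r1,c0,c1) in(("scene",a,(90,240,330,480)),("top",b,(150,300,110,260))):
    im=cv2.resize(im[r0:r1,c0:c1],(400,400),interpolation=2)
    for x,y in proj(n,W): cv2.circle(im,(int((x+.5-c0)*400/150),int((y+.5-r0)*400/150)),2,(0,255,255),-1)
    out.append(im)
cv2.imwrite("pics/p13.png",np.hstack(out))
E
```

```text
{'green': (0.09, 0.08), 'red': (0.12, 0.12)}
2162
rear 77.63928562531768 (79 expected) front -79.45730626853403
lip y -43.946364476672194 45.41468452575324
```

View pics/p13.png

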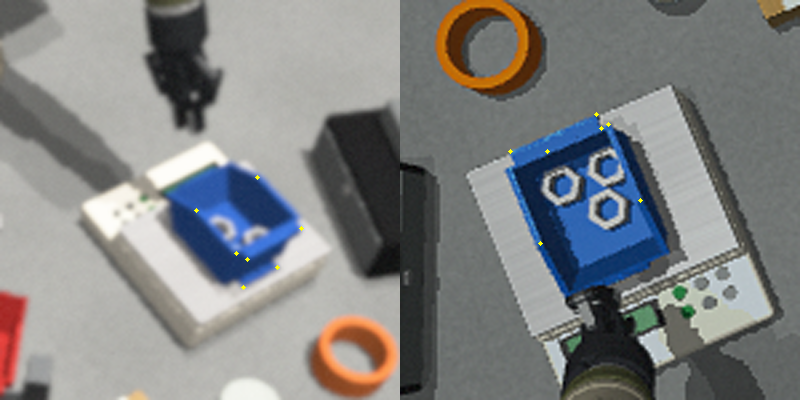

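View pics/sf.png

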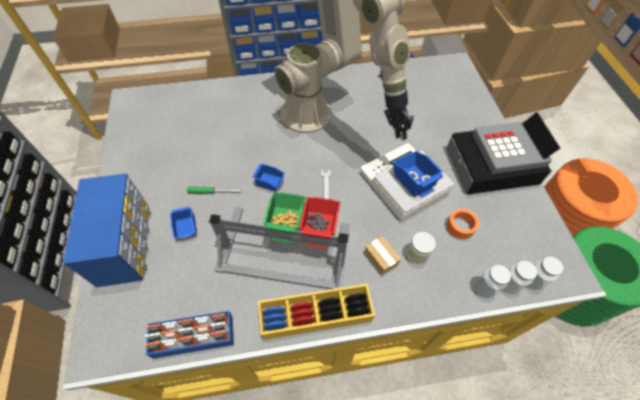

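The bin sits level on the pan. Its rim and toe match the predicted points in both views, and its centre is within about 2 mm of the pan's. All three nuts are in it, and the gripper is clear at scene (400,125). Green and red are unmoved.

```bash
python3 -c "
from workcell import env,get_state
print(env.hand_in(),get_state()['clock'])"
```

```text
the job is handed in; nothing more can be done
the job is handed in; nothing more can be done
```

The blue bin of nuts is standing on the scale's pan with all three nuts in it, and I handed the job in at about 26.5 s of the 61 s allowed.

- **Tip and lift:** I gripped the bin at the label holder and tipped it about 19° around the ledge. The estimated toe position was about 4 mm clear of the bottom rail, and the scene picture no longer showed the toe behind it. Only then did I lift the lip off. During the lift I felt only the bin's weight, about 4–5 N, and a push of about 2.6 N from the nib brushing the strip. I eased that by moving 1 mm towards the rack.
- **Carry and set down:** I raised the bin clear of the neighbouring bins, carried it slowly, levelled it over the scale and lowered it by feel. I pressed about 7 N onto the pan before backing off and letting go.
- **Last checks:** The bin is level, its centre is within about 2 mm of the pan's by the images, and the gripper is clear of everything. The green and red bins' lip edges are within 0.2 mm of where they started, and nothing else looks moved.
- **What disagreed:**
  - The bin's position from the grip differed from the pictures by about 1–2 mm throughout; the forces settled it.
  - My automatic edge measurement of the blue lip failed while the bin was tipped past about 19°, so there I relied on the arm's pose, the forces and the scene picture.

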